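# Swap two seasoning shakers in the slanted rack

### The arm

A 6-joint arm with a two-finger parallel gripper is mounted at the origin on the work surface. World frame = base frame: x ahead of the robot, y to its left, z up, the work surface at z = 0. Lengths are in m, angles in rad, forces in N, time in s.
With the tool pointing down it reaches from about 0.35 to 0.775 m from the base axis. Payload 7.3 kg.
Tool frame: the origin (TCP) lies at the very end of the fingers, on their centre line; the grasp point (between the pads) lies 19 mm behind it (pinch_z is the distance from the TCP to the grasp point, in m); z points along the fingers, y is the line along which they close (so a half turn about z gives the same grasp; the last joint's range is limited). The gripper opens to 92 mm and grips with 3 to 60 N. Pads are 19 mm wide; open, the fingers measure 130 mm over their backs; the gripper's body (75 mm by 190 mm) begins 47 mm behind the grasp point.
Start: joints at [-1.412, 0.342, 1.524, -0, 1.275, -0.146], TCP at [0.158, -0.501, 0.227] pointing down, gripper open.
Joint ranges: [-2.53, 2.53], [-0.77, 2.02], [0.04, 2.7], [-1, 4.14], [0.28, 2.66], [-3.11, 3.11]. Speed limits (rad/s): [2.57, 2.57, 3.14, 3.14, 3.14, 3.14].

### API

Orientations are given as [roll, pitch, yaw] about the fixed x, y, z axes, in that order (R = Rz(yaw) Ry(pitch) Rx(roll)).
In Python, from cell import * gives the robot as it stands.
- The arm moves only by the tool arm_command, never from a script. Its arguments are lists of equal length, an entry for each row: "fingers": the gripper command: -1 is fully open, 1 is shut, values between are in proportion; "travel": the shift along the tool's x, y, z in m, a list of three; "dr": the turn, a rotation vector about the tool's x, y, z in degrees, a list of three. In form: {"fingers": [fingers, ...], "travel": [[x, y, z], ...], "dr": [[wx, wy, wz], ...]}. A call has 1 to 8 rows; each row is the pose to reach, as a shift and turn from the pose commanded when the call began, along the tool's axes at that moment; what a row does not reach only later rows make up. A row lasts 1/12 s, in which the tool goes at most 41.7 mm and 7.16 degrees, less where a joint would pass 70% of its speed; a pose out of reach is approached as far as the arm can. A call with a gripper value outside its range is refused whole. The fingers move at their own pace and stop on an object; "squeeze" is the grip in N (left out, the last holds). Time passes only in rows, so rows that repeat a pose let the fingers close. It gives the time, the measured TCP pose, the force, the opening and the grip force at its end, in the units of the state.
- observe(): the state, without advancing time (a new reading comes with each control period).
- read_camera(name): name is "side" or "top"; returns a dict with "color" (384x512x3 uint8, blue, green, red), "z_map" (384x512 float32, m along the optical axis (not along the pixel's ray), 0 where there is no reading), "fx", "fy", "cx", "cy" (pixels), "R" (3x3) and "t" (3): a world point X has camera coordinates R X + t. Camera axes: x right, y down, z forward; pixel columns grow to the right and rows downward; lengths in m; the calibration is good to about 2 mm. A picture is of the moment at which its call begins.
- hand_in(): hands the job in; it is judged then, once.
The state is a dict: "time": time; "qpos": joint angles; "qvel": joint speeds; "joint_efforts": joint torques, N m; "tool_pos": TCP position; "tool_rot": TCP orientation; "contact_force": force on the tool from outside, world axes, zero at the start; "torque": the same for the moment, N m; "opening": finger opening in m; "grip_force": force on a finger pad.
Only numpy, scipy, OpenCV 4.12 (cv2) and the standard library are available. Lean on these libraries where they do the work, as an engineer would, in place of code of your own. Each camera call takes 0.05 s, during which the arm holds its last target. There are 200 camera calls.

### The job

The red-lidded and the blue-lidded seasoning shakers have been put back in each other's places in the slanted rack: swap them, so that each lies properly in the other's bay with its foot down on the ledge; one can stand on the clear part of the green board meanwhile. Set them down rather than dropping them, don't tip them over, and leave the other two shakers and everything else on the counter where they are.

Things in the scene. Friction and masses are not known exactly. Their poses are not given: they have to be found in the camera images.
- red_mid (a point): Seasoning shaker, 54 mm in diameter, 110 mm tall: steel body (82 mm), red plastic lid (28 mm, same width, edge sloped on its top 8 mm); 0.18 to 0.35 kg. This point is its centre, 55 mm from the foot; z runs along its axis from foot to lid; its turn about z means nothing. One of the two to be swapped. The four shakers stand in the four bays in any order.
- blue_mid (a point): Seasoning shaker, 54 mm in diameter, 110 mm tall: steel body (82 mm), blue plastic lid (28 mm, same width, edge sloped on its top 8 mm); 0.18 to 0.35 kg. This point is its centre, 55 mm from the foot; z runs along its axis from foot to lid; its turn about z means nothing. One of the two to be swapped. The four shakers stand in the four bays in any order.
- yellow_mid (a point): Seasoning shaker, 54 mm in diameter, 110 mm tall: steel body (82 mm), yellow plastic lid (28 mm, same width, edge sloped on its top 8 mm); 0.18 to 0.35 kg. This point is its centre, 55 mm from the foot; z runs along its axis from foot to lid; its turn about z means nothing. It stands in a bay of the rack and must stay there. The four shakers stand in the four bays in any order.
- white_mid (a point): Seasoning shaker, 54 mm in diameter, 110 mm tall: steel body (82 mm), white plastic lid (28 mm, same width, edge sloped on its top 8 mm); 0.18 to 0.35 kg. This point is its centre, 55 mm from the foot; z runs along its axis from foot to lid; its turn about z means nothing. It stands in a bay of the rack and must stay there. The four shakers stand in the four bays in any order.
- rack: Slanted shaker rack of bent steel sheet, fixed, 150 mm deep (x), 416 mm wide (y), 106 mm high; origin at the centre of its underside, front (-x) roughly towards the robot. Four bays side by side, 100 mm apart along y, a shaker in each, leaning with its lid to the front, 0.56 rad (32 degrees) from vertical: along (-0.531, 0, 0.847) in the rack's axes; neighbours have 46 mm between them.
- cradle: The rack's sloped part: z is a seated shaker's axis, y runs along the bays, origin mid-row on the ledge. The foot rests on the ledge; the shaker lies in an open gutter whose two 45-degree wings centre it, reach 76 mm up and stay beneath it, 12 mm or more below its axis. Far side and top are open: it goes in and out along its axis or straight up; slippery steel, it slides home from a few mm off.
- bay1 (a point): Bay 1 of the rack, counted from the end on the rack's +y side: the point where the centre of a fully seated shaker lies (55 mm above the ledge along the slanted axis). Same axes as the cradle.
- bay2 (a point): Bay 2 of the rack, counted from the end on the rack's +y side: the point where the centre of a fully seated shaker lies (55 mm above the ledge along the slanted axis). Same axes as the cradle.
- bay3 (a point): Bay 3 of the rack, counted from the end on the rack's +y side: the point where the centre of a fully seated shaker lies (55 mm above the ledge along the slanted axis). Same axes as the cradle.
- bay4 (a point): Bay 4 of the rack, counted from the end on the rack's +y side: the point where the centre of a fully seated shaker lies (55 mm above the ledge along the slanted axis). Same axes as the cradle.
- board_clear (a point): A point on the top surface of the green plastic cutting board (325 x 265 x 12 mm, fixed, to the right of the rack), about the middle of the part that is empty; the board's surface is clear for at least 60 mm around it, so a shaker can stand there meanwhile. Its z is the height of the board's surface.
- peeler: Bystander, not to be disturbed: green-handled Y peeler, 160 mm long, 14 mm high, lying on the far right part of the cutting board. Origin at the centre of its underside.
- squeeze_bottle: Bystander, not to be disturbed: orange squeeze bottle with white nozzle, 58 mm wide, 187 mm tall, left of the robot. Origin at the centre of its underside.
- ramekin: Bystander, not to be disturbed: white ceramic ramekin, 72 mm wide, 42 mm high, on the counter in front of the rack's right end. Origin at the centre of its underside.
- spoon: Bystander, not to be disturbed: steel spoon 240 mm long, lying behind the cutting board. Origin at the centre of its underside.
- pan: Bystander, not to be disturbed: open steel pan 176 x 108 x 65 mm on the right. Origin at the centre of its underside.

How it is judged:
At the end, for the whole second after the job is handed in: The red-lidded and the blue-lidded shakers have changed places: each has its centre within 8 mm of the seated point of the bay where the other stood, its axis within 5 degrees of the bay's, lid end up, released and at rest; the yellow- and white-lidded shakers are within 12 mm of where they stood ((distance between red_mid and bay1 below 0.008 m or distance between red_mid and bay2 below 0.008 m or distance between red_mid and bay3 below 0.008 m or distance between red_mid and bay4 below 0.008 m) and distance of each of red_mid, blue_mid from where it was at the start of the episode above 0.06 m and angle between the z axis of each of red_mid, blue_mid and the z axis of cradle, either way round below 0.09 rad and angle between each of red_mid, blue_mid's own z axis and vertical below 0.8 rad and (distance between blue_mid and bay1 below 0.008 m or distance between blue_mid and bay2 below 0.008 m or distance between blue_mid and bay3 below 0.008 m or distance between blue_mid and bay4 below 0.008 m) and distance of each of yellow_mid, white_mid from where it was at the start of the episode below 0.012 m and linear speed of each of red_shaker, blue_shaker below 0.02 m/s and contact force between each of red_shaker, blue_shaker and the fingers below 0.1 N); the robot touches nothing.
It fails at once if a shaker is tipped more than 63 degrees from upright (angle between any of red_mid, blue_mid, yellow_mid, white_mid's own z axis and vertical above 1.1 rad).
It fails at once if the red- or blue-lidded shaker is dropped or thrown (faster than 0.45 m/s with no finger on it) ((linear speed of red_shaker above 0.45 m/s and contact force between red_shaker and the fingers below 0.05 N) or (linear speed of blue_shaker above 0.45 m/s and contact force between blue_shaker and the fingers below 0.05 N)).
It fails at once if the yellow- or white-lidded shaker is moved more than 12 mm (distance of any of yellow_mid, white_mid from where it was at the start of the episode above 0.012 m).
It fails at once if one of the other things on the counter (peeler, squeeze bottle, ramekin, spoon, pan) is moved more than 15 mm (distance of any of peeler, squeeze_bottle, ramekin, spoon, pan from where it was at the start of the episode above 0.015 m).
It also fails if it takes over 72 s, if anything falls off the work surface, if the arm or the gripper's body presses on something with over 40 N, if the wrist force passes 120 N, or if a joint passes its speed limit or range.

## Working session

There is one attempt and no reset: what is moved stays moved. The work goes in short steps, Python scripts to look and compute and a tool call to move; the robot and the scene stay as the last step left them, time stands still between calls to the robot, and variables do not carry over. Pictures are saved under pics/ and viewed, at most 10 in all, crops included, and the job is handed in when it is done.

Besides the shell and the picture viewer there is one more tool, called as name(argument=value, ...), one argument or row to a line, values as JSON. arm_command: Moves the arm, as the interface text tells. Its arguments: {"type":"object","properties":{"fingers":{"type":"array","items":{"type":"number"}},"travel":{"type":"array","items":{"type":"array","items":{"type":"number"}}},"dr":{"type":"array","items":{"type":"array","items":{"type":"number"}}},"squeeze":{"type":"number"}},"required":["fingers","travel","dr"]}

```bash
mkdir -p pics; ls; python3 - <<'E'
from cell import *
import cv2,numpy as np
for n in("top","side"):
    c=read_camera(n);cv2.imwrite(f"pics/{n}0.png",c["color"]);np.savez(f"{n}0.npz",**c)
    print(n,c["fx"],c["cx"],c["cy"],np.round(c["R"],3).tolist(),np.round(c["t"],3).tolist(), 'cam',np.round(-c["R"].T@c["t"],3))
print(observe())
E
```

```text
pics
top 476.52299936009723 261.8190964268676 193.32804970604016 [[0.019, -1.0, 0.011], [-0.981, -0.021, -0.192], [0.192, -0.008, -0.981]] [-0.119, 0.545, 1.558] cam [ 0.238 -0.096  1.635]
side 392.2012023810341 257.7606335698636 193.17363247133167 [[-0.707, -0.707, 0.0], [-0.407, 0.407, -0.818], [0.578, -0.578, -0.576]] [0.327, 0.34, 1.015] cam [-0.217  0.68   0.863]
{'time': 0.1, 'qpos': array([-1.41195809e+00,  3.42643542e-01,  1.52491321e+00, -3.48567594e-05,
        1.27537400e+00, -1.45994235e-01]), 'qvel': array([-0.00113213, -0.00101593, -0.00361479, -0.00033222,  0.00179531,
       -0.0002066 ]), 'joint_efforts': array([ 1.56136739e-03, -4.32005060e+01, -2.44694495e+01,  7.19231553e-02,
        5.26040001e-02, -5.42942587e-05]), 'tool_pos': array([ 0.15752749, -0.50043942,  0.22612228]), 'tool_rot': array([-3.14026395e+00, -1.61682232e-04,  3.04842537e-01]), 'contact_force': array([-0.17532506, -0.0509619 ,  0.01333935]), 'torque': array([ 0.02009922, -0.00484565,  0.04136496]), 'grip_force': 0.0, 'opening': 0.09190138005828039}
```

View pics/top0.png

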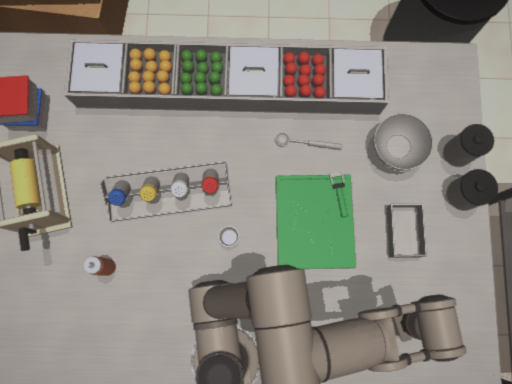

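View pics/side0.png

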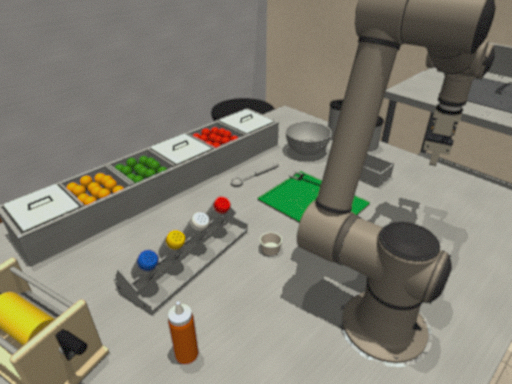

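```bash
cat > h.py <<'E'
import numpy as np,cv2
from scipy.optimize import least_squares
def cloud(c):
    v,u=np.mgrid[:384,:512];z=c["z_map"]
    P=np.stack([(u-c["cx"])/c["fx"]*z,(v-c["cy"])/c["fy"]*z,z],-1)
    return (P-c["t"])@c["R"]
def lidmask(c,name):
    h=cv2.cvtColor(c["color"],cv2.COLOR_BGR2HSV).astype(int);H,S,V=h[...,0],h[...,1],h[...,2]
    return {"red":((H<6)|(H>174))&(S>150)&(V>80),"blue":(abs(H-113)<12)&(S>150)&(V>60),"yellow":(abs(H-25)<8)&(S>150)&(V>90),"white":(S<40)&(V>170)}[name]
E
python3 - <<'E'
from h import *
top=np.load("top0.npz");side=np.load("side0.npz")
pts={}
for nm,c,boxes in(("top",top,dict(blue=(105,180,132,212),yellow=(137,178,162,206),white=(170,175,192,202),red=(200,172,222,198))),("side",side,dict(blue=(132,245,164,275),yellow=(162,226,190,254),white=(188,208,212,234),red=(210,194,236,216)))):
    P=cloud(c)
    for k,(a,b,d,e) in boxes.items():
        m=np.zeros((384,512),bool);m[b:e,a:d]=1;m&=lidmask(c,k)&(c["z_map"]>0)
        m=cv2.erode(m.astype(np.uint8),np.ones((2,2)))>0
        q=P[m];v,u=np.nonzero(m);pts[nm,k]=q
        print(nm,k,len(q),u.mean().round(1),v.mean().round(1),np.median(q,0).round(4),q.min(0).round(3),q.max(0).round(3))
np.save("lids.npy",pts,allow_pickle=True)
P=cloud(top)
for u,v in [(107,179),(228,165),(231,207),(110,219),(278,177),(353,177),(355,268),(278,268),(338,185),(345,215),(300,225),(305,240),(229,237),(250,190)]:
    print(u,v,P[v,u].round(3))
g=cv2.cvtColor(top["color"],cv2.COLOR_BGR2HSV)
big=cv2.resize(top["color"][155:280,95:365],None,fx=2.9,fy=2.9,interpolation=cv2.INTER_CUBIC);cv2.imwrite("pics/crop.png",big)
E
```

```text
top blue 27 115.6 196.5 [0.5105 0.3584 0.1427] [0.494 0.337 0.132] [0.523 0.372 0.152]<stdin>:10: RuntimeWarning: Mean of empty slice.
  ret = ret.dtype.type(ret / rcount)
  return _methods._mean(a, axis=axis, dtype=dtype,
  ret = um.true_divide(
Traceback (most recent call last):
ValueError: zero-size array to reduction operation minimum which has no identity
```

```bash

sed -i 's/(H<6)|(H>174))&(S>150)&(V>80)/(H<8)|(H>172))\&(S>110)\&(V>60)/; s/(abs(H-113)<12)&(S>150)&(V>60)/(abs(H-113)<15)\&(S>110)\&(V>40)/; s/(abs(H-25)<8)&(S>150)&(V>90)/(abs(H-25)<10)\&(S>110)\&(V>60)/; s/(S<40)&(V>170)/(S<60)\&(V>150)/' h.py
python3 - <<'E'
from h import *
top=np.load("top0.npz");side=np.load("side0.npz")
pts={}
hs=cv2.cvtColor(top["color"],cv2.COLOR_BGR2HSV)
print([hs[v,u].tolist() for u,v in((117,197),(148,193),(180,189),(210,185))])
for nm,c,boxes in(("top",top,dict(blue=(105,180,132,212),yellow=(137,178,162,206),white=(168,175,192,202),red=(200,172,222,198))),("side",side,dict(blue=(132,245,164,275),yellow=(162,226,190,254),white=(188,208,212,234),red=(210,194,236,216)))):
    P=cloud(c)
    for k,(a,b,d,e) in boxes.items():
        m=np.zeros((384,512),bool);m[b:e,a:d]=1;m&=lidmask(c,k)&(c["z_map"]>0)&(P[...,2]>.09)
        q=P[m];v,u=np.nonzero(m);pts[nm+k]=q
        if len(q):print(nm,k,len(q),u.mean().round(1),v.mean().round(1),np.median(q,0).round(4),q.min(0).round(3),q.max(0).round(3))
np.savez("lids.npz",**pts)
P=cloud(top)
for u,v in [(107,179),(228,165),(231,207),(110,219),(278,177),(353,177),(355,268),(278,268),(338,185),(345,215),(300,225),(305,240),(229,237),(250,190)]:
    print(u,v,P[v,u].round(3))
big=cv2.resize(top["color"][155:280,95:365],None,fx=2.9,fy=2.9,interpolation=cv2.INTER_CUBIC);cv2.imwrite("pics/crop.png",big)
E
```

```text
[[110, 153, 152], [25, 137, 183], [116, 11, 194], [1, 166, 180]]
top blue 201 116.5 196.8 [0.5085 0.3539 0.1408] [0.487 0.331 0.125] [0.535 0.379 0.152]
top yellow 218 147.8 192.6 [0.5253 0.2552 0.1401] [0.5   0.233 0.119] [0.553 0.281 0.154]
top white 212 178.3 188.6 [0.5392 0.1601 0.1399] [0.517 0.135 0.123] [0.567 0.186 0.157]
top red 214 209.6 184.4 [0.5556 0.0589 0.1403] [0.532 0.037 0.122] [0.582 0.085 0.158]
side blue 319 147.3 260.1 [0.5021 0.3651 0.1367] [0.485 0.337 0.112] [0.526 0.388 0.152]
side yellow 303 174.9 239.5 [0.5172 0.2683 0.1361] [0.499 0.239 0.106] [0.546 0.29  0.151]
side white 205 199.6 219.3 [0.5361 0.1678 0.1381] [0.516 0.14  0.123] [0.569 0.19  0.152]
side red 221 221.5 204.7 [0.5496 0.0734 0.136 ] [0.531 0.039 0.108] [0.575 0.093 0.152]
107 179 [0.582 0.412 0.069]
228 165 [0.657 0.013 0.   ]
231 207 [ 0.507 -0.003  0.003]
110 219 [0.453 0.404 0.029]
278 177 [ 0.615 -0.164  0.01 ]
353 177 [ 0.623 -0.429  0.003]
355 268 [ 0.306 -0.429  0.006]
278 268 [ 0.273 -0.136  0.736]
338 185 [ 0.588 -0.372  0.025]
345 215 [ 0.483 -0.394  0.028]
300 225 [ 0.447 -0.242  0.013]
305 240 [ 0.397 -0.259  0.011]
229 237 [0.402 0.001 0.006]
250 190 [ 0.569 -0.067 -0.003]
```

View pics/crop.png

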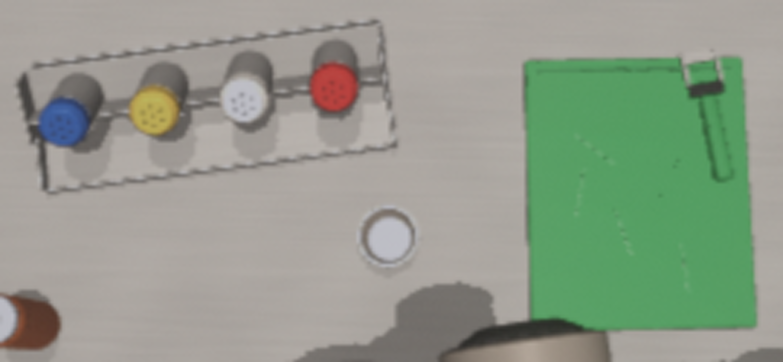

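```bash
cat >> h.py <<'E'
from scipy.spatial.transform import Rotation as Rot
def frame(yaw,tilt=0.56):  # cradle axes in world
    return (Rot.from_euler('z',yaw)*Rot.from_euler('y',-tilt)).as_matrix()
E
python3 - <<'E'
from h import *
L=np.load("lids.npz");ks=["blue","yellow","white","red"]
def res(p,src):
    F=frame(p[0]);r=[]
    for i,k in enumerate(ks):
        for s in src:
            q=(L[s+k]-(p[1:4]-F[:,1]*.1*i))@F   # origin: lid top centre
            rad=np.hypot(q[:,0],q[:,1]);d=np.maximum.reduce([rad-.027,q[:,2],(rad-.027+(q[:,2]+.008)*.6)/np.hypot(1,.6)])
            r.append(d)
    return np.concatenate(r)
for src in(["top"],["side"],["top","side"]):
    s=least_squares(res,[.158,.508,.357,.145],args=(src,),loss="soft_l1",f_scale=.003)
    F=frame(s.x[0]);print(src,s.x.round(4),'rms',np.sqrt((s.fun**2).mean()).round(4),'b4 top',(s.x[1:]-F[:,1]*.3).round(4),'foot z',s.x[3]-.11*.847)
    print('  axis',F[:,2].round(4))
for k in ks:  # per-shaker check
    F=frame(s.x[0]);i=ks.index(k);print(k,[np.median((L[c+k]-(s.x[1:]-F[:,1]*.1*i))@F,0).round(4).tolist() for c in("top","side")])
E
```

```text
['top'] [0.1552 0.5028 0.3577 0.1391] rms 0.0027 b4 top [0.5492 0.0613 0.1391] foot z 0.0459388559214135
  axis [-0.5248 -0.0821  0.8473]
['side'] [0.1553 0.5043 0.3593 0.1395] rms 0.0016 b4 top [0.5507 0.0629 0.1395] foot z 0.04630511123995462
  axis [-0.5248 -0.0821  0.8473]
['top', 'side'] [0.1544 0.5038 0.3587 0.1393] rms 0.0022 b4 top [0.55   0.0623 0.1393] foot z 0.04617925828158512
  axis [-0.5249 -0.0817  0.8473]
blue [[0.0044, -0.0057, -0.0009], [-0.0027, 0.0068, -0.0013]]
yellow [[0.0049, -0.0052, -0.0016], [-0.0023, 0.0089, -0.0018]]
white [[0.0053, -0.0026, -0.0019], [0.0015, 0.0064, -0.0013]]
red [[0.0063, -0.0034, -0.0014], [-0.0018, 0.0103, -0.0023]]
```

```bash
cat >> h.py <<'E'
YAW=.1545; F=frame(YAW); A=F[:,2]; TILT=F@np.diag([1,-1,-1.])
B1=np.array([.5038,.3587,.1393]); B4=np.array([.5500,.0623,.1393])
def down(yaw): return Rot.from_euler('xyz',[np.pi,0,yaw]).as_matrix()
def go(p,Rt):
    from cell import observe
    o=observe(); R=Rot.from_euler('xyz',o["tool_rot"]).as_matrix()
    print("t",round(o["time"],2),"pos",o["tool_pos"].round(4),"open",round(o["opening"],4),"q",o["qpos"].round(2))
    print("travel",(R.T@(np.array(p)-o["tool_pos"])).round(4),"dr",np.degrees(Rot.from_matrix(R.T@Rt).as_rotvec()).round(2))
E
python3 -c "
from h import *
go(B4+.12*A,TILT)"
```

```text
t 0.1 pos [ 0.1575 -0.5004  0.2261] open 0.0919 q [-1.41  0.34  1.52 -0.    1.28 -0.15]
travel [ 0.4803 -0.4286 -0.0142] dr [-2.49 32.02  8.37]
```

arm_command(
  fingers=[-0.65, -0.65, -0.65, -0.65, -0.65, -0.65, -0.65, -0.65],
  travel=[
    [0.03, -0.027, -0.01],
    [0.06, -0.054, -0.02],
    [0.09, -0.08, -0.03],
    [0.12, -0.107, -0.03],
    [0.15, -0.134, -0.03],
    [0.18, -0.16, -0.03],
    [0.21, -0.187, -0.03],
    [0.24, -0.214, -0.03],
  ],
  dr=[
    [0, 0, 1],
    [0, 0, 2],
    [0, 0, 3],
    [0, 0, 4],
    [0, 0, 5],
    [0, 0, 6],
    [0, 0, 7],
    [0, 0, 8],
  ],
)

```text
time: 0.77
tool_pos: [0.3226, -0.2228, 0.2566]
tool_rot: [-3.142, 0.0, 0.164]
contact_force: [0.6, -0.6, 0.3]
opening: 0.0759
grip_force: 0.0
```

```bash
python3 -c "
from h import *
go(B4+.12*A,TILT)"
```

```text
t 0.77 pos [ 0.3226 -0.2228  0.2566] open 0.0759 q [-0.8   0.07  1.79 -0.    1.28  0.61]
travel [ 0.207  -0.2448  0.0157] dr [-0.15 32.09  0.51]
```

arm_command(
  fingers=[-0.65, -0.65, -0.65, -0.65, -0.65, -0.65, -0.65, -0.65],
  travel=[
    [0.026, -0.03, 0],
    [0.052, -0.061, 0],
    [0.078, -0.092, 0],
    [0.104, -0.122, 0],
    [0.13, -0.153, 0],
    [0.156, -0.184, 0.01],
    [0.182, -0.214, 0.015],
    [0.207, -0.245, 0.0157],
  ],
  dr=[
    [0, 4, 0],
    [0, 8, 0],
    [0, 12, 0],
    [0, 16, 0],
    [0, 20, 0],
    [0, 24, 0],
    [0, 28, 0.3],
    [-0.1, 32.1, 0.5],
  ],
)

```text
time: 1.43
tool_pos: [0.4862, 0.0527, 0.2404]
tool_rot: [-3.14, -0.563, 0.155]
contact_force: [0.6, -0.9, -0.3]
opening: 0.0756
grip_force: 0.0
```

```bash
python3 - <<'E'
from h import *
from cell import *
go(B4-.035*A,TILT)
c=read_camera("side");cv2.imwrite("pics/s1.png",cv2.resize(c["color"][60:300,110:400],None,fx=2.6,fy=2.5,interpolation=cv2.INTER_CUBIC))
E
```

```text
t 1.43 pos [0.4862 0.0527 0.2404] open 0.0756 q [-0.16 -0.01  2.07  0.32  0.56  1.03]
travel [0.0005 0.0007 0.155 ] dr [-0.12 -0.16  0.01]
```

View pics/s1.png

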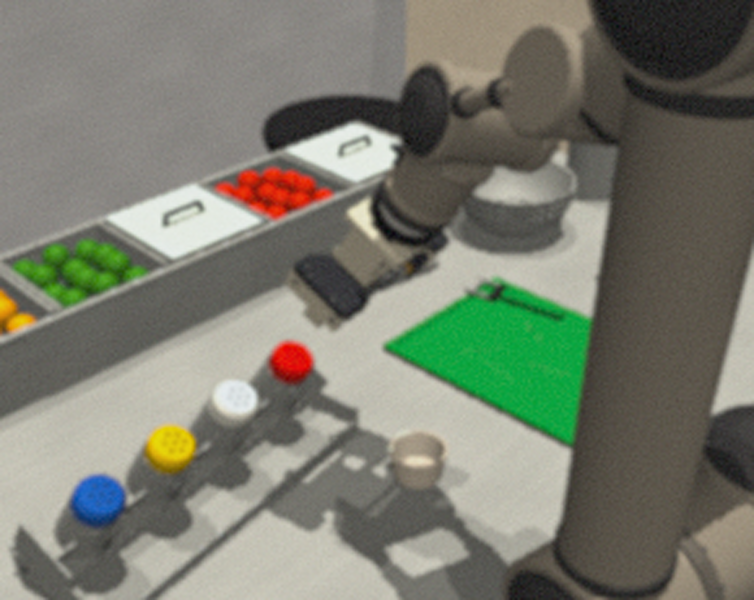

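The view shows the gripper on the shaker's axis above the red lid at (290,360), tilted to match; descending.

arm_command(
  fingers=[-0.65, -0.65, -0.65, -0.65, -0.65, -0.65, -0.65, -0.65],
  travel=[
    [0, 0, 0.025],
    [0, 0, 0.05],
    [0, 0, 0.08],
    [0, 0, 0.1],
    [0, 0, 0.115],
    [0, 0, 0.13],
    [0, 0, 0.145],
    [0.0005, 0.0007, 0.155],
  ],
  dr=[
    [0, 0, 0],
    [0, 0, 0],
    [0, 0, 0],
    [0, 0, 0],
    [0, 0, 0],
    [0, 0, 0],
    [0, 0, 0],
    [0, 0, 0],
  ],
)

```text
time: 2.15
tool_pos: [0.5716, 0.0598, 0.1194]
tool_rot: [-3.128, -0.543, 0.156]
contact_force: [-0.7, -1.4, 0.8]
opening: 0.0755
grip_force: 0.0
```

arm_command(
  fingers=[-0.3, -0.1, 0.1, 0.3, 0.5, 0.6, 0.6, 0.6],
  travel=[
    [0, 0, 0],
    [0, 0, 0],
    [0, 0, 0],
    [0, 0, 0],
    [0, 0, 0],
    [0, 0, 0],
    [0, 0, 0],
    [0, 0, 0],
  ],
  dr=[
    [0, 0, 0],
    [0, 0, 0],
    [0, 0, 0],
    [0, 0, 0],
    [0, 0, 0],
    [0, 0, 0],
    [0, 0, 0],
    [0, 0, 0],
  ],
  squeeze=25,
)

```text
time: 2.82
tool_pos: [0.571, 0.0607, 0.1216]
tool_rot: [-3.128, -0.546, 0.157]
contact_force: [-0.2, 6.1, 1.8]
opening: 0.053
grip_force: 25.0
```

```bash
python3 - <<'E'
from h import *
from cell import *
o=observe();print(o["contact_force"],o["grip_force"])
go(B4-.035*A,TILT)
go(B4+.12*A,TILT)
E
```

```text
[-0.18316149  6.07238758  1.77434082] 25.000238009888562
t 2.82 pos [0.571  0.0607 0.1216] open 0.053 q [-0.11  0.35  2.03  0.57  0.28  0.79]
travel [-0.0078 -0.0047  0.0093] dr [-0.85  0.82  0.1 ]
t 2.82 pos [0.571  0.0607 0.1216] open 0.053 q [-0.11  0.35  2.03  0.57  0.28  0.79]
travel [-0.01   -0.007  -0.1457] dr [-0.85  0.82  0.1 ]
```

```bash
cat >> h.py <<'E'
def grip(top,tilt=.56,yaw=YAW,rel=.31,d=.018,up=0.):
    a=frame(yaw,tilt)[:,2]; T=frame(yaw,tilt-rel)@np.diag([1,-1,-1.])
    return top+(up-d)*a+.019*T[:,2],T
E
python3 -c "
from h import *
go(*grip(B4))"
```

```text
t 2.82 pos [0.571  0.0607 0.1216] open 0.053 q [-0.11  0.35  2.03  0.57  0.28  0.79]
travel [-0.0135 -0.0047  0.0105] dr [ -0.82 -16.94   0.23]
```

arm_command(
  fingers=[-0.65, -0.65, -0.65, -0.65, -0.65],
  travel=[
    [0, 0, 0],
    [0, 0, 0],
    [0, 0, 0],
    [0, 0, -0.02],
    [0, 0, -0.04],
  ],
  dr=[
    [0, 0, 0],
    [0, 0, 0],
    [0, 0, 0],
    [0, 0, 0],
    [0, 0, 0],
  ],
)

```text
time: 3.23
tool_pos: [0.5501, 0.0557, 0.1542]
tool_rot: [-3.129, -0.542, 0.156]
contact_force: [-0.4, -0.1, 0.1]
opening: 0.0751
grip_force: 0.0
```

```bash
python3 -c "
from h import *
go(*grip(B4))"
```

```text
t 3.23 pos [0.5501 0.0557 0.1542] open 0.0751 q [-0.13  0.26  2.04  0.46  0.36  0.89]
travel [-0.0121 -0.0058  0.0495] dr [ -0.76 -16.76   0.16]
```

arm_command(
  fingers=[-0.65, -0.65, -0.65, -0.65, -0.65],
  travel=[
    [0, 0, -0.01],
    [-0.004, -0.002, -0.01],
    [-0.008, -0.004, -0.01],
    [-0.012, -0.0058, -0.01],
    [-0.012, -0.0058, -0.01],
  ],
  dr=[
    [-0.2, -4, 0],
    [-0.4, -8, 0],
    [-0.6, -13, 0.1],
    [-0.8, -16.8, 0.2],
    [-0.8, -16.8, 0.2],
  ],
)

```text
time: 3.65
tool_pos: [0.5363, 0.0592, 0.1581]
tool_rot: [3.14, -0.252, 0.155]
contact_force: [0.5, 0.7, 0.1]
opening: 0.076
grip_force: 0.0
```

```bash
cat >> h.py <<'E'
def fitlid(name,guess,cams=("top","side"),tilt=.56,yaw=YAW):
    """lid-top centre, axis fixed"""
    from cell import read_camera
    Fx=frame(yaw,tilt); out={}
    for n in cams:
        c=read_camera(n);P=cloud(c);m=lidmask(c,name)&(c["z_map"]>0)&(np.linalg.norm(P-guess,axis=-1)<.045)
        q=P[m]
        if len(q)<40: out[n]=len(q);continue
        def f(p):
            w=(q-p)@Fx;r=np.hypot(w[:,0],w[:,1]);return np.maximum.reduce([r-.027,w[:,2],(r-.027+(w[:,2]+.008)*.6)/1.166])
        s=least_squares(f,guess,loss="soft_l1",f_scale=.002);out[n]=(len(q),s.x.round(4),np.abs(s.fun).mean().round(4))
    print(name,out);return out
E
python3 -c "
from h import *
fitlid('red',B4);fitlid('blue',B1)
go(*grip(B4))"
```

```text
red {'top': 20, 'side': (147, array([0.5506, 0.0631, 0.1396]), np.float64(0.0012))}
blue {'top': (202, array([0.5032, 0.3587, 0.1392]), np.float64(0.0022)), 'side': (324, array([0.5043, 0.359 , 0.1395]), np.float64(0.0012))}
t 3.85 pos [0.5341 0.0592 0.1568] open 0.0756 q [-0.06  0.31  1.82  0.08  0.77  1.3 ]
travel [ 0.0167 -0.0007  0.0571] dr [ 0.01 -0.12 -0.02]
```

arm_command(
  fingers=[-0.65, -0.65, -0.65, -0.65, -0.65, -0.65],
  travel=[
    [0.003, 0, 0.01],
    [0.006, 0, 0.02],
    [0.009, -0.0005, 0.03],
    [0.012, -0.0007, 0.04],
    [0.015, -0.0007, 0.05],
    [0.0165, -0.0007, 0.057],
  ],
  dr=[
    [0, 0, 0],
    [0, 0, 0],
    [0, 0, 0],
    [0, 0, 0],
    [0, 0, 0],
    [0, 0, 0],
  ],
)

```text
time: 4.35
tool_pos: [0.5648, 0.0647, 0.1044]
tool_rot: [3.141, -0.25, 0.154]
contact_force: [-0.7, 0.7, 0.1]
opening: 0.0756
grip_force: 0.0
```

arm_command(
  fingers=[-0.3, -0.1, 0.1, 0.3, 0.5, 0.6, 0.6],
  travel=[
    [0, 0, 0],
    [0, 0, 0],
    [0, 0, 0],
    [0, 0, 0],
    [0, 0, 0],
    [0, 0, 0],
    [0, 0, 0],
  ],
  dr=[
    [0, 0, 0],
    [0, 0, 0],
    [0, 0, 0],
    [0, 0, 0],
    [0, 0, 0],
    [0, 0, 0],
    [0, 0, 0],
  ],
  squeeze=30,
)

```text
time: 4.93
tool_pos: [0.5646, 0.0645, 0.1066]
tool_rot: [3.141, -0.252, 0.154]
contact_force: [-0.1, -0.7, 0.6]
opening: 0.0527
grip_force: 30.0
```

```bash
python3 -c "
from h import *
go(*grip(B4))
go(*grip(B4,up=.13))"
```

```text
t 4.93 pos [0.5646 0.0645 0.1066] open 0.0527 q [-0.05  0.43  1.8   0.08  0.67  1.31]
travel [-0.0008 -0.0001  0.0008] dr [ 0.05 -0.14 -0.01]
t 4.93 pos [0.5646 0.0645 0.1066] open 0.0527 q [-0.05  0.43  1.8   0.08  0.67  1.31]
travel [-0.0401  0.     -0.1231] dr [ 0.05 -0.14 -0.01]
```

arm_command(
  fingers=[0.6, 0.6, 0.6, 0.6, 0.6, 0.6, 0.6, 0.6],
  travel=[
    [0, 0, 0],
    [-0.003, 0, -0.008],
    [-0.008, 0, -0.024],
    [-0.014, 0, -0.043],
    [-0.021, 0, -0.065],
    [-0.028, 0, -0.087],
    [-0.035, 0, -0.108],
    [-0.04, 0, -0.123],
  ],
  dr=[
    [0, 0, 0],
    [0, 0, 0],
    [0, 0, 0],
    [0, 0, 0],
    [0, 0, 0],
    [0, 0, 0],
    [0, 0, 0],
    [0, 0, 0],
  ],
  squeeze=45,
)

```text
time: 5.6
tool_pos: [0.4944, 0.0539, 0.2168]
tool_rot: [3.141, -0.251, 0.154]
contact_force: [0.8, -0.7, -1.4]
opening: 0.0529
grip_force: 45.0
```

```bash
python3 -c "
from h import *
go(*grip(np.array([.44,-.245,.122+.12]),tilt=0,yaw=-.3))"
```

```text
t 5.6 pos [0.4944 0.0539 0.2168] open 0.0529 q [-0.08  0.17  1.82  0.07  0.91  1.29]
travel [-0.1043  0.2844 -0.0154] dr [  0.81 -31.61  26.36]
```

arm_command(
  fingers=[0.6, 0.6, 0.6, 0.6, 0.6, 0.6, 0.6, 0.6],
  travel=[
    [-0.008, 0.02, -0.015],
    [-0.022, 0.06, -0.015],
    [-0.037, 0.1, -0.015],
    [-0.052, 0.14, -0.015],
    [-0.066, 0.18, -0.015],
    [-0.08, 0.22, -0.015],
    [-0.094, 0.257, -0.015],
    [-0.104, 0.284, -0.015],
  ],
  dr=[
    [0, -2, 1.6],
    [0.1, -6, 5],
    [0.2, -10, 8.3],
    [0.3, -14, 11.7],
    [0.5, -18.5, 15.4],
    [0.6, -23, 19.2],
    [0.7, -27.5, 23],
    [0.8, -31.6, 26.4],
  ],
)

```text
time: 6.27
tool_pos: [0.435, -0.2455, 0.2042]
tool_rot: [3.14, 0.313, -0.306]
contact_force: [1.1, -0.7, -2.1]
opening: 0.0526
grip_force: 45.0
```

```bash
python3 - <<'E'
from h import *
from cell import *
t=np.array([.44,-.245,.122])
c=read_camera("side");cv2.imwrite("pics/s2.png",cv2.resize(c["color"][60:260,220:440],None,fx=3,fy=3,interpolation=cv2.INTER_CUBIC))
fitlid('red',t+[0,0,.12],tilt=0)
go(*grip(t,tilt=0,yaw=-.3))
E
```

```text
red {'top': 0, 'side': 0}
t 6.42 pos [ 0.4356 -0.2444  0.2024] open 0.0526 q [-0.61  0.5   1.38 -0.09  1.56  1.28]
travel [ 0.0345 -0.0006  0.1113] dr [-0.13  0.16 -0.22]
```

View pics/s2.png

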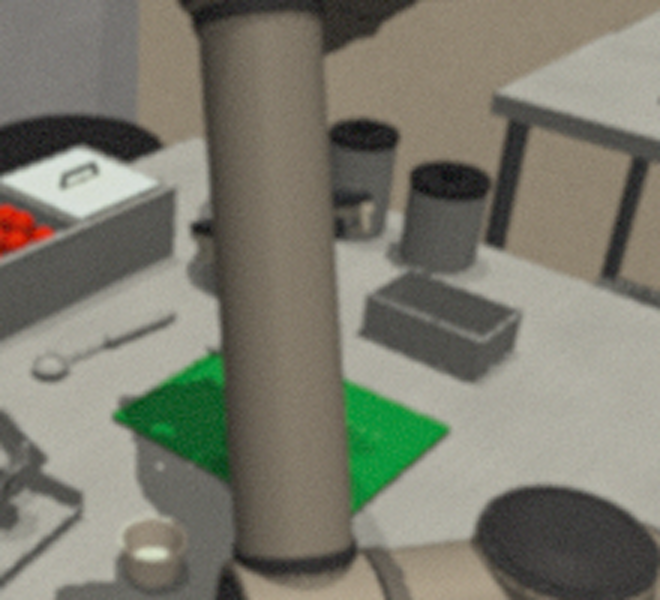

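The forearm hides the shaker over the board here, so I will set it down by force, in small steps.

arm_command(
  fingers=[0.6, 0.6, 0.6, 0.6, 0.6, 0.6, 0.6, 0.6],
  travel=[
    [0.005, 0, 0.015],
    [0.01, 0, 0.033],
    [0.016, 0, 0.052],
    [0.021, 0, 0.07],
    [0.026, 0, 0.085],
    [0.03, 0, 0.096],
    [0.0325, 0, 0.105],
    [0.0325, -0.0006, 0.105],
  ],
  dr=[
    [0, 0, 0],
    [0, 0, 0],
    [0, 0.1, 0],
    [0, 0.1, 0],
    [0, 0.1, -0.1],
    [0, 0.1, -0.2],
    [-0.1, 0.1, -0.2],
    [-0.1, 0.1, -0.2],
  ],
)

```text
time: 7.08
tool_pos: [0.4348, -0.2406, 0.0932]
tool_rot: [-3.141, 0.31, -0.296]
contact_force: [-0.6, 0.5, -2.6]
opening: 0.0524
grip_force: 45.0
```

arm_command(
  fingers=[0.6, 0.6, 0.6, 0.6],
  travel=[
    [0.0003, 0, 0.001],
    [0.0006, 0, 0.002],
    [0.0009, 0, 0.003],
    [0.0009, 0, 0.003],
  ],
  dr=[
    [0, 0, 0],
    [0, 0, 0],
    [0, 0, 0],
    [0, 0, 0],
  ],
)

```text
time: 7.42
tool_pos: [0.4357, -0.242, 0.0915]
tool_rot: [3.141, 0.307, -0.297]
contact_force: [-0.1, 0.0, -1.8]
opening: 0.0526
grip_force: 45.0
```

```bash
python3 - <<'E'
from h import *
from cell import *
t=np.array([.44,-.245,.122])
o=observe();print(o["contact_force"],o["torque"])
go(*grip(t,tilt=0,yaw=-.3))
E
```

```text
[-0.13711533  0.01390437 -1.80366813] [-0.03090032 -0.25435939  0.02523951]
t 7.42 pos [ 0.4357 -0.242   0.0915] open 0.0526 q [-0.6   0.61  1.52 -0.1   1.3   1.3 ]
travel [0.0009 0.0016 0.0056] dr [ 0.1  -0.18  0.15]
```

arm_command(
  fingers=[0.6, 0.6, 0.6, 0.6],
  travel=[
    [0.0003, 0, 0.001],
    [0.0006, 0, 0.002],
    [0.0009, 0, 0.003],
    [0.0009, 0, 0.003],
  ],
  dr=[
    [0, 0, 0],
    [0, 0, 0],
    [0, 0, 0],
    [0, 0, 0],
  ],
)

```text
time: 7.75
tool_pos: [0.4353, -0.2418, 0.0878]
tool_rot: [3.141, 0.308, -0.297]
contact_force: [-0.5, -0.8, -1.4]
opening: 0.0529
grip_force: 45.0
```

arm_command(
  fingers=[0.6, 0.6, 0.6, 0.6],
  travel=[
    [0.0003, 0, 0.001],
    [0.0006, 0, 0.002],
    [0.0006, 0, 0.002],
    [0.0006, 0, 0.002],
  ],
  dr=[
    [0, 0, 0],
    [0, 0, 0],
    [0, 0, 0],
    [0, 0, 0],
  ],
)

```text
time: 8.08
tool_pos: [0.4354, -0.2418, 0.0862]
tool_rot: [3.141, 0.308, -0.297]
contact_force: [-0.3, -0.3, 2.7]
opening: 0.0527
grip_force: 45.0
```

arm_command(
  fingers=[0.6, 0.6, 0.6, 0.6],
  travel=[
    [0.0002, 0, 0.0005],
    [0.0003, 0, 0.001],
    [0.0003, 0, 0.001],
    [0.0003, 0, 0.001],
  ],
  dr=[
    [0, 0, 0],
    [0, 0, 0],
    [0, 0, 0],
    [0, 0, 0],
  ],
  squeeze=8,
)

```text
time: 8.42
tool_pos: [0.4356, -0.2419, 0.0857]
tool_rot: [3.141, 0.307, -0.297]
contact_force: [-0.8, 1.7, 7.0]
opening: 0.053
grip_force: 8.0
```

arm_command(
  fingers=[-0.2, -0.3, -0.45, -0.65, -0.65],
  travel=[
    [0, 0, 0],
    [0, 0, 0],
    [0, 0, 0],
    [0, 0, 0],
    [0, 0, 0],
  ],
  dr=[
    [0, 0, 0],
    [0, 0, 0],
    [0, 0, 0],
    [0, 0, 0],
    [0, 0, 0],
  ],
)

```text
time: 8.83
tool_pos: [0.4353, -0.2418, 0.0846]
tool_rot: [3.141, 0.308, -0.297]
contact_force: [0.5, -0.5, -0.5]
opening: 0.0739
grip_force: 0.0
```

```bash
python3 - <<'E'
from h import *
t=np.array([.44,-.245,.122])
go(*grip(t,tilt=0,yaw=-.3,up=.13))
E
```

```text
t 8.83 pos [ 0.4353 -0.2418  0.0846] open 0.0739 q [-0.6   0.62  1.53 -0.1   1.29  1.31]
travel [-0.0402  0.0017 -0.125 ] dr [ 0.08 -0.11  0.15]
```

arm_command(
  fingers=[-0.65, -0.65, -0.65, -0.65, -0.65, -0.65],
  travel=[
    [-0.0035, 0, -0.01],
    [-0.009, 0, -0.028],
    [-0.016, 0, -0.05],
    [-0.025, 0, -0.078],
    [-0.034, 0, -0.106],
    [-0.041, 0, -0.13],
  ],
  dr=[
    [0, 0, 0],
    [0, 0, 0],
    [0, 0, 0],
    [0, 0, 0],
    [0, 0, 0],
    [0, 0, 0],
  ],
)

```text
time: 9.33
tool_pos: [0.4357, -0.2418, 0.2239]
tool_rot: [3.14, 0.306, -0.297]
contact_force: [0.7, 0.1, -0.5]
opening: 0.0757
grip_force: 0.0
```

```bash
python3 - <<'E'
from h import *
go(*grip(B1,up=.13))
E
```

```text
t 9.33 pos [ 0.4357 -0.2418  0.2239] open 0.0757 q [-0.6   0.48  1.36 -0.09  1.6   1.28]
travel [-0.1502 -0.5703  0.0554] dr [ -0.68  31.34 -26.2 ]
```

arm_command(
  fingers=[-0.65, -0.65, -0.65, -0.65, -0.65, -0.65, -0.65, -0.65],
  travel=[
    [-0.009, -0.036, 0],
    [-0.019, -0.072, -0.005],
    [-0.028, -0.108, -0.005],
    [-0.038, -0.144, -0.005],
    [-0.047, -0.18, 0],
    [-0.057, -0.216, 0.005],
    [-0.066, -0.252, 0.01],
    [-0.076, -0.288, 0.015],
  ],
  dr=[
    [0, 2, -1.6],
    [0, 4, -3.3],
    [0, 6, -5],
    [0, 8, -6.6],
    [0, 10, -8.3],
    [-0.2, 12, -10],
    [-0.3, 14, -11.6],
    [-0.3, 16, -13.3],
  ],
)

```text
time: 10.0
tool_pos: [0.4461, 0.0579, 0.2306]
tool_rot: [-3.109, 0.021, -0.066]
contact_force: [0.9, 0.9, 0.3]
opening: 0.0761
grip_force: 0.0
```

```bash
python3 - <<'E'
from h import *
go(*grip(B1,up=.13))
E
```

```text
t 10.0 pos [0.4461 0.0579 0.2306] open 0.0761 q [-0.07  0.21  1.7   0.03  1.25  1.56]
travel [-0.0154 -0.2914  0.0248] dr [ -0.42  15.23 -12.84]
```

arm_command(
  fingers=[-0.65, -0.65, -0.65, -0.65, -0.65, -0.65, -0.65, -0.65],
  travel=[
    [-0.002, -0.038, 0.003],
    [-0.004, -0.076, 0.006],
    [-0.006, -0.114, 0.01],
    [-0.008, -0.152, 0.013],
    [-0.01, -0.19, 0.016],
    [-0.012, -0.228, 0.02],
    [-0.014, -0.264, 0.022],
    [-0.0154, -0.291, 0.025],
  ],
  dr=[
    [0, 2, -1.6],
    [0, 4, -3.3],
    [0, 6, -5],
    [0, 8, -6.6],
    [0, 10, -8.3],
    [-0.2, 12, -10],
    [-0.3, 14, -11.6],
    [-0.4, 15.2, -12.8],
  ],
)

```text
time: 10.67
tool_pos: [0.4494, 0.351, 0.2156]
tool_rot: [-3.14, -0.249, 0.155]
contact_force: [0.3, -0.5, 0.4]
opening: 0.076
grip_force: 0.0
```

```bash
python3 - <<'E'
from h import *
from cell import *
c=read_camera("side");cv2.imwrite("pics/s3.png",cv2.resize(c["color"][60:384,80:440],None,fx=2,fy=1.85,interpolation=cv2.INTER_CUBIC))
fitlid('red',np.array([.44,-.243,.122]),tilt=0)
fitlid('blue',B1)
go(*grip(B1,up=.0))
E
```

```text
red {'top': (200, array([ 0.4398, -0.2434,  0.1222]), np.float64(0.0021)), 'side': (143, array([ 0.4408, -0.2421,  0.1217]), np.float64(0.0016))}
blue {'top': (155, array([0.5022, 0.3567, 0.1385]), np.float64(0.0023)), 'side': (265, array([0.5045, 0.3592, 0.1397]), np.float64(0.0011))}
t 10.92 pos [0.45   0.3477 0.2149] open 0.0754 q [ 0.58  0.32  1.62 -0.12  0.98  2.05]
travel [ 0.0404 -0.0027  0.1228] dr [ 0.    0.22 -0.1 ]
```

View pics/s3.png

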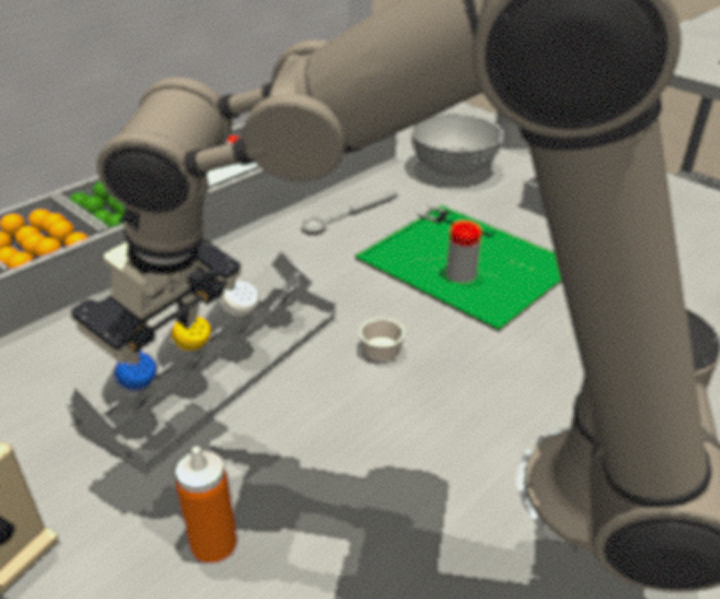

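Red stands upright on the board (465,250); the gripper is over the blue lid (135,370), and the bottle is clear. I'll descend and grip.

arm_command(
  fingers=[-0.65, -0.65, -0.65, -0.65, -0.65, -0.65, -0.65, -0.65],
  travel=[
    [0.008, -0.001, 0.024],
    [0.015, -0.0015, 0.046],
    [0.022, -0.002, 0.066],
    [0.028, -0.0027, 0.084],
    [0.032, -0.0027, 0.098],
    [0.036, -0.0027, 0.11],
    [0.039, -0.0027, 0.118],
    [0.0404, -0.0027, 0.1228],
  ],
  dr=[
    [0, 0, 0],
    [0, 0, 0],
    [0, 0.1, 0],
    [0, 0.2, 0],
    [0, 0.2, -0.1],
    [0, 0.2, -0.1],
    [0, 0.2, -0.1],
    [0, 0.2, -0.1],
  ],
)

```text
time: 11.58
tool_pos: [0.5189, 0.3604, 0.1048]
tool_rot: [-3.141, -0.249, 0.153]
contact_force: [-0.1, 0.9, -0.2]
opening: 0.0758
grip_force: 0.0
```

arm_command(
  fingers=[-0.3, -0.1, 0.1, 0.3, 0.5, 0.6, 0.6],
  travel=[
    [0, 0, 0],
    [0, 0, 0],
    [0, 0, 0],
    [0, 0, 0],
    [0, 0, 0],
    [0, 0, 0],
    [0, 0, 0],
  ],
  dr=[
    [0, 0, 0],
    [0, 0, 0],
    [0, 0, 0],
    [0, 0, 0],
    [0, 0, 0],
    [0, 0, 0],
    [0, 0, 0],
  ],
  squeeze=30,
)

```text
time: 12.17
tool_pos: [0.5183, 0.3612, 0.1063]
tool_rot: [-3.142, -0.251, 0.154]
contact_force: [-2.0, -4.9, 6.2]
opening: 0.0532
grip_force: 30.0
```

```bash
python3 -c "
from h import *
go(*grip(B1))
go(*grip(B1,up=.14))"
```

```text
t 12.17 pos [0.5183 0.3612 0.1063] open 0.0532 q [ 0.53  0.54  1.59 -0.13  0.78  2.03]
travel [-0.0006  0.0002  0.0005] dr [-0.   -0.05 -0.01]
t 12.17 pos [0.5183 0.3612 0.1063] open 0.0532 q [ 0.53  0.54  1.59 -0.13  0.78  2.03]
travel [-0.0432  0.0002 -0.1329] dr [-0.   -0.05 -0.01]
```

arm_command(
  fingers=[0.6, 0.6, 0.6, 0.6, 0.6, 0.6, 0.6, 0.6],
  travel=[
    [0, 0, 0],
    [-0.003, 0, -0.009],
    [-0.009, 0, -0.027],
    [-0.016, 0, -0.05],
    [-0.025, 0, -0.077],
    [-0.034, 0, -0.105],
    [-0.043, 0, -0.132],
    [-0.049, 0, -0.152],
  ],
  dr=[
    [0, 0, 0],
    [0, 0, 0],
    [0, 0, 0],
    [0, 0, 0],
    [0, 0, 0],
    [0, 0, 0],
    [0, 0, 0],
    [0, 0, 0],
  ],
  squeeze=45,
)

```text
time: 12.83
tool_pos: [0.4322, 0.3484, 0.242]
tool_rot: [-3.14, -0.249, 0.155]
contact_force: [1.3, 0.6, -4.3]
opening: 0.0534
grip_force: 45.0
```

```bash
python3 -c "
from h import *
fitlid('blue',B1+.16*A)
go(*grip(B4,up=.16))"
```

```text
blue {'top': 26, 'side': (192, array([0.4185, 0.3484, 0.2796]), np.float64(0.001))}
t 12.93 pos [0.4333 0.3493 0.2437] open 0.0531 q [ 0.6   0.27  1.61 -0.12  1.03  2.07]
travel [-3.000e-04  3.016e-01  1.500e-03] dr [-0.2  -0.24  0.02]
```

arm_command(
  fingers=[0.6, 0.6, 0.6, 0.6, 0.6, 0.6, 0.6, 0.6],
  travel=[
    [0, 0.02, 0],
    [0, 0.057, 0],
    [0, 0.097, 0],
    [0, 0.138, 0],
    [0, 0.179, 0],
    [0, 0.22, 0],
    [0, 0.261, 0],
    [-0.0003, 0.3016, 0.0015],
  ],
  dr=[
    [0, 0, 0],
    [0, 0, 0],
    [0, 0, 0],
    [0, 0, 0],
    [0, 0, 0],
    [0, 0, 0],
    [-0.1, -0.1, 0],
    [-0.2, -0.2, 0],
  ],
)

```text
time: 13.6
tool_pos: [0.4801, 0.0484, 0.2376]
tool_rot: [3.139, -0.245, 0.154]
contact_force: [1.1, 0.1, -3.0]
opening: 0.053
grip_force: 45.0
```

```bash
python3 - <<'E'
from h import *
from cell import *
c=read_camera("side");cv2.imwrite("pics/s4.png",cv2.resize(c["color"][80:300,110:330],None,fx=2.7,fy=2.7,interpolation=cv2.INTER_CUBIC))
go(*grip(B4,up=.05))
E
```

```text
t 13.65 pos [0.4817 0.0413 0.2373] open 0.0529 q [-0.11  0.12  1.82  0.07  0.97  1.28]
travel [ 0.035  -0.0113  0.1007] dr [ 0.49  0.3  -0.25]
```

View pics/s4.png

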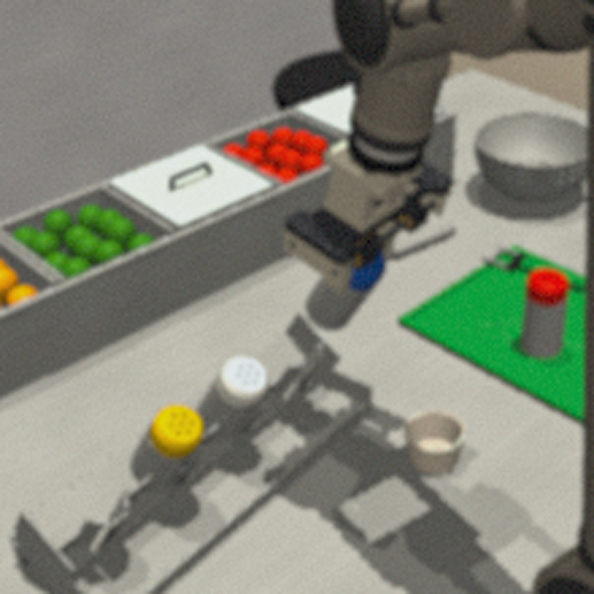

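arm_command(
  fingers=[0.6, 0.6, 0.6, 0.6],
  travel=[
    [0, 0, 0],
    [0, 0, 0],
    [0, 0, 0],
    [0, 0, 0],
  ],
  dr=[
    [0, 0, 0],
    [0, 0, 0],
    [0, 0, 0],
    [0, 0, 0],
  ],
)

```text
time: 13.98
tool_pos: [0.4801, 0.0517, 0.2383]
tool_rot: [3.139, -0.245, 0.156]
contact_force: [-0.3, 0.1, -3.0]
opening: 0.0529
grip_force: 45.0
```

```bash
cat >> h.py <<'E'
def fitbody(top_guess,yaw=YAW,tilt=.56,lo=.045,hi=.115,cams=("side","top")):
    from cell import read_camera
    F0=frame(yaw,tilt)
    for n in cams:
        c=read_camera(n);P=cloud(c);w=(P-top_guess)@F0
        m=(c["z_map"]>0)&(np.hypot(w[...,0],w[...,1])<.04)&(w[...,2]<-lo)&(w[...,2]>-hi)
        q=P[m]
        def f(p):
            Fx=F0@Rot.from_rotvec([p[2],p[3],0]).as_matrix()
            v=(q-top_guess-F0[:,:2]@p[:2])@Fx;r=np.hypot(v[:,0],v[:,1])
            return np.maximum(r-.027,-(v[:,2]+.110+p[4]))
        s=least_squares(f,np.zeros(5),loss="soft_l1",f_scale=.002)
        print(n,len(q),"dxy",s.x[:2].round(4),"rot deg about cradle x,y",np.degrees(s.x[2:4]).round(1),"foot ext",s.x[4].round(4),"res",np.abs(s.fun).mean().round(4))
E
python3 - <<'E'
from h import *
from cell import *
p,T=grip(np.zeros(3)); o=observe(); top=o["tool_pos"]-p   # lid top implied by measured TCP
fitbody(top)
fitlid('blue',top);print(top)
go(*grip(B4,up=.05))
E
```

```text
side 245 dxy [-0.0001  0.0015] rot deg about cradle x,y [-0.7  0.4] foot ext -0.0011 res 0.0008
top 95 dxy [-0.0009 -0.0025] rot deg about cradle x,y [1.  0.7] foot ext -0.001 res 0.0007
blue {'top': 0, 'side': (86, array([0.4664, 0.0504, 0.2715]), np.float64(0.0012))}
[0.46600603 0.04953327 0.27191716]
t 14.18 pos [0.4803 0.0514 0.2388] open 0.0531 q [-0.09  0.12  1.82  0.07  0.97  1.29]
travel [ 0.0343 -0.0002  0.1022] dr [0.15 0.21 0.11]
```

arm_command(
  fingers=[0.6, 0.6, 0.6, 0.6, 0.6, 0.6, 0.6, 0.6],
  travel=[
    [0.006, 0, 0.016],
    [0.012, 0, 0.036],
    [0.018, 0, 0.055],
    [0.024, 0, 0.072],
    [0.029, 0, 0.087],
    [0.034, 0, 0.1],
    [0.0343, -0.0002, 0.1022],
    [0.0343, -0.0002, 0.1022],
  ],
  dr=[
    [0, 0, 0],
    [0, 0.1, 0],
    [0, 0.1, 0],
    [0, 0.1, 0],
    [0.1, 0.2, 0.1],
    [0.1, 0.2, 0.1],
    [0.1, 0.2, 0.1],
    [0.1, 0.2, 0.1],
  ],
)

```text
time: 14.85
tool_pos: [0.5443, 0.0585, 0.1553]
tool_rot: [3.134, -0.267, 0.156]
contact_force: [-6.8, -6.1, 31.7]
opening: 0.0551
grip_force: 45.2
```

```bash
python3 - <<'E'
from h import *
go(*grip(B4,up=.05))
go(*grip(B4,up=.006))
E
```

```text
t 14.85 pos [0.5443 0.0585 0.1553] open 0.0551 q [-0.06  0.32  1.81  0.07  0.75  1.31]
travel [-0.0078 -0.0029  0.0054] dr [ 0.4  -1.    0.07]
t 14.85 pos [0.5443 0.0585 0.1553] open 0.0551 q [-0.06  0.32  1.81  0.07  0.75  1.31]
travel [ 0.0049 -0.0032  0.0475] dr [ 0.4  -1.    0.07]
```

arm_command(
  fingers=[0.6, 0.6, 0.6, 0.6, 0.6, 0.6],
  travel=[
    [-0.003, 0, -0.012],
    [-0.008, 0, -0.028],
    [-0.014, 0, -0.045],
    [-0.019, 0, -0.06],
    [-0.019, 0, -0.06],
    [-0.019, 0, -0.06],
  ],
  dr=[
    [0, 0, 0],
    [0, 0, 0],
    [0, 0, 0],
    [0, 0, 0],
    [0, 0, 0],
    [0, 0, 0],
  ],
)

```text
time: 15.35
tool_pos: [0.5054, 0.0546, 0.2021]
tool_rot: [3.14, -0.252, 0.153]
contact_force: [-0.2, 0.3, -3.6]
opening: 0.0534
grip_force: 44.9
```

```bash
python3 - <<'E'
from h import *
from cell import *
p,T=grip(np.zeros(3)); o=observe(); top=o["tool_pos"]-p
print(o["contact_force"].round(1),((top-B4)@F).round(4))
fitbody(top);fitlid('blue',top);fitlid('white',B4+.1*F[:,1]);fitlid('yellow',B4+.2*F[:,1])
go(*grip(B4,up=.11))
c=read_camera("side");cv2.imwrite("pics/s5.png",cv2.resize(c["color"][130:260,180:310],None,fx=4.5,fy=4.5,interpolation=cv2.INTER_CUBIC))
E
```

```text
[-0.2  0.3 -3.6] [ 0.0008 -0.0007  0.1134]
side 166 dxy [0.0059 0.0008] rot deg about cradle x,y [-0.6 14.2] foot ext 0.0 res 0.0011
top 6 dxy [ 0.005  -0.0227] rot deg about cradle x,y [13.8 14.9] foot ext -0.0033 res 0.0001
blue {'top': 0, 'side': (48, array([0.489 , 0.0561, 0.2523]), np.float64(0.0012))}
white {'top': (53, array([0.5335, 0.1579, 0.1399]), np.float64(0.0017)), 'side': (206, array([0.5345, 0.1611, 0.139 ]), np.float64(0.0013))}
yellow {'top': (217, array([0.5183, 0.2588, 0.1392]), np.float64(0.002)), 'side': (303, array([0.5198, 0.2607, 0.1395]), np.float64(0.0013))}
t 15.75 pos [0.5051 0.0542 0.2009] open 0.0534 q [-0.08  0.2   1.82  0.07  0.87  1.3 ]
travel [ 0.0008 -0.0011  0.0024] dr [ 0.07  0.06 -0.11]
```

View pics/s5.png

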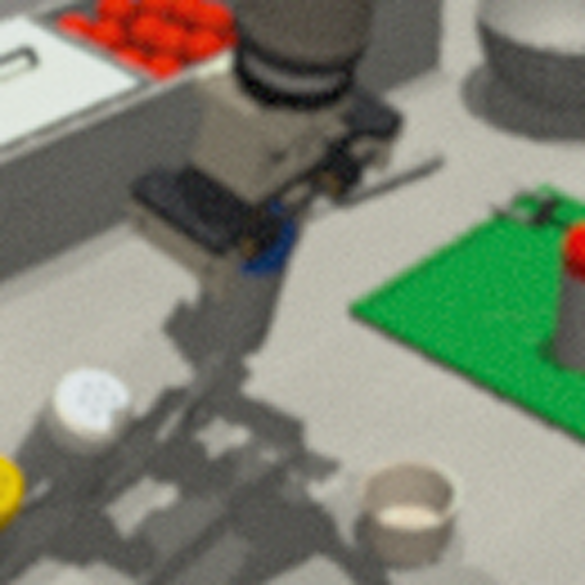

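The shaker's foot caught the wing's upper edge and turned about 14° in the grip; the yellow and white shakers haven't moved. I'll re-tilt the tool to compensate and come in offset away from the gutter.

```bash
python3 - <<'E'
from h import *
go(*grip(B4+.005*F[:,0],up=.12,rel=.062))
E
```

```text
t 15.8 pos [0.5052 0.0541 0.2011] open 0.0533 q [-0.08  0.2   1.82  0.07  0.87  1.3 ]
travel [ 0.0071 -0.0012 -0.0091] dr [ 0.09 14.25 -0.11]
```

arm_command(
  fingers=[0.6, 0.6, 0.6, 0.6, 0.6, 0.6, 0.6],
  travel=[
    [0.001, 0, -0.005],
    [0.003, 0, -0.009],
    [0.005, -0.001, -0.009],
    [0.007, -0.0012, -0.009],
    [0.0071, -0.0012, -0.009],
    [0.0071, -0.0012, -0.009],
    [0.0071, -0.0012, -0.009],
  ],
  dr=[
    [0, 3, 0],
    [0, 7, 0],
    [0, 11, 0],
    [0.1, 14.2, -0.1],
    [0.1, 14.2, -0.1],
    [0.1, 14.2, -0.1],
    [0.1, 14.2, -0.1],
  ],
)

```text
time: 16.38
tool_pos: [0.51, 0.0559, 0.2123]
tool_rot: [3.142, -0.497, 0.154]
contact_force: [-0.3, 0.5, -2.7]
opening: 0.0531
grip_force: 44.9
```

```bash
python3 - <<'E'
from h import *
from cell import *
p,T=grip(np.zeros(3),rel=.062); o=observe(); top=o["tool_pos"]-p
print(((top-B4)@F).round(4))
fitbody(top)
go(*grip(B4+.005*F[:,0],up=.08,rel=.062))
go(*grip(B4+.005*F[:,0],up=.02,rel=.062))
E
```

```text
[ 0.0057 -0.0002  0.1203]
side 165 dxy [0.0021 0.0024] rot deg about cradle x,y [-1.7  0.7] foot ext 0.0 res 0.0008
top 85 dxy [ 0.0012 -0.0007] rot deg about cradle x,y [-0.6  1.2] foot ext 0.0 res 0.0007
t 16.48 pos [0.5103 0.056  0.2123] open 0.0533 q [-0.12  0.1   2.01  0.25  0.56  1.12]
travel [ 0.0016 -0.0001  0.0402] dr [0.   0.03 0.01]
t 16.48 pos [0.5103 0.056  0.2123] open 0.0533 q [-0.12  0.1   2.01  0.25  0.56  1.12]
travel [ 5.400e-03 -1.000e-04  1.001e-01] dr [0.   0.03 0.01]
```

arm_command(
  fingers=[0.6, 0.6, 0.6, 0.6, 0.6, 0.6, 0.6, 0.6],
  travel=[
    [0.0005, 0, 0.01],
    [0.001, 0, 0.022],
    [0.0018, 0, 0.034],
    [0.0024, 0, 0.044],
    [0.003, 0, 0.052],
    [0.0035, 0, 0.06],
    [0.004, 0, 0.068],
    [0.0044, 0, 0.075],
  ],
  dr=[
    [0, 0, 0],
    [0, 0.1, 0],
    [0, 0.2, 0],
    [0, 0.3, 0],
    [0, 0.4, 0],
    [0, 0.5, 0],
    [0, 0.5, 0],
    [0, 0.5, 0],
  ],
)

```text
time: 17.15
tool_pos: [0.5493, 0.0622, 0.1474]
tool_rot: [-3.141, -0.506, 0.154]
contact_force: [-0.0, -0.4, -3.2]
opening: 0.0531
grip_force: 44.9
```

```bash
python3 - <<'E'
from h import *
from cell import *
p,T=grip(np.zeros(3),rel=.062); o=observe(); top=o["tool_pos"]-p
print(((top-B4)@F).round(4),o["contact_force"].round(1))
go(*grip(B4+.005*F[:,0],up=.01,rel=.062))
E
```

```text
[0.0049 0.     0.0442] [-0.  -0.4 -3.2]
t 17.15 pos [0.5493 0.0622 0.1474] open 0.0531 q [-0.1   0.27  2.02  0.33  0.38  1.04]
travel [0.002  0.     0.0342] dr [-0.01 -0.47 -0.  ]
```

arm_command(
  fingers=[0.6, 0.6, 0.6, 0.6, 0.6, 0.6, 0.6],
  travel=[
    [0.0004, 0, 0.005],
    [0.0008, 0, 0.01],
    [0.001, 0, 0.014],
    [-0.001, 0, 0.014],
    [-0.003, 0, 0.014],
    [-0.005, 0, 0.014],
    [-0.005, 0, 0.014],
  ],
  dr=[
    [0, 0, 0],
    [0, 0, 0],
    [0, 0, 0],
    [0, 0, 0],
    [0, 0, 0],
    [0, 0, 0],
    [0, 0, 0],
  ],
)

```text
time: 17.73
tool_pos: [0.5512, 0.0626, 0.1341]
tool_rot: [-3.142, -0.508, 0.154]
contact_force: [1.9, 1.4, -2.5]
opening: 0.0532
grip_force: 44.9
```

```bash
python3 - <<'E'
from h import *
from cell import *
p,T=grip(np.zeros(3),rel=.062); o=observe(); top=o["tool_pos"]-p
print(((top-B4)@F).round(4),o["contact_force"].round(1),(o["contact_force"]@F).round(1))
go(*grip(B4,up=.03,rel=.31))
E
```

```text
[-0.0005  0.0001  0.0318] [ 1.9  1.4 -2.5] [ 0.4  1.1 -3.2]
t 17.73 pos [0.5512 0.0626 0.1341] open 0.0532 q [-0.09  0.3   2.03  0.37  0.34  1.  ]
travel [-0.004   0.0001  0.0012] dr [-0.000e+00 -1.477e+01 -1.000e-02]
```

arm_command(
  fingers=[0.6, 0.6, 0.6, 0.6, 0.6, 0.6, 0.6, 0.6],
  travel=[
    [0, 0, 0],
    [0, 0, 0],
    [-0.0007, 0, 0],
    [-0.0014, 0, 0],
    [-0.002, 0, 0.0005],
    [-0.0027, 0, 0.001],
    [-0.0034, 0, 0.001],
    [-0.004, 0, 0.0012],
  ],
  dr=[
    [0, 0, 0],
    [0, -1, 0],
    [0, -3.5, 0],
    [0, -6, 0],
    [0, -8.5, 0],
    [0, -11, 0],
    [0, -13, 0],
    [0, -14.8, 0],
  ],
  squeeze=13,
)

```text
time: 18.4
tool_pos: [0.5495, 0.0619, 0.1316]
tool_rot: [3.141, -0.25, 0.154]
contact_force: [3.0, 1.3, -2.3]
opening: 0.0533
grip_force: 13.0
```

```bash
python3 - <<'E'
from h import *
from cell import *
p,T=grip(np.zeros(3)); o=observe(); top=o["tool_pos"]-p
print(((top-B4)@F).round(4),o["contact_force"].round(1),(o["contact_force"]@F).round(1),o["opening"])
fitbody(top,lo=.03,hi=.075); fitlid('blue',top);print(top)
go(*grip(B4,up=.004))
E
```

```text
[ 0.0013 -0.0003  0.0299] [ 3.   1.3 -2.3] [ 1.5  0.9 -3.6] 0.053304566302456884
side 126 dxy [0.009  0.0009] rot deg about cradle x,y [ 0.7 10.6] foot ext 0.0 res 0.0016
top 13 dxy [ 0.0044 -0.0058] rot deg about cradle x,y [5.3 5. ] foot ext 0.0 res 0.0005
blue {'top': 0, 'side': (60, array([0.5295, 0.0591, 0.1775]), np.float64(0.0012))}
[0.53541696 0.0597199  0.16528355]
t 18.6 pos [0.5489 0.0619 0.1309] open 0.0535 q [-0.06  0.37  1.81  0.08  0.72  1.31]
travel [ 0.0075 -0.0002  0.0245] dr [ 0.02 -0.03  0.  ]
```

```bash
python3 - <<'E'
from h import *
from cell import *
c=read_camera("side")
img=c["color"].copy()
big=cv2.resize(img[160:270,180:290],None,fx=5.4,fy=5.4,interpolation=cv2.INTER_CUBIC)
def pr(X):
    x=c["R"]@X+c["t"];return int((c["fx"]*x[0]/x[2]+c["cx"]-180)*5.4),int((c["fy"]*x[1]/x[2]+c["cy"]-160)*5.4)
o=observe();g=o["tool_pos"]-.019*Rot.from_euler('xyz',o["tool_rot"]).as_matrix()[:,2]
# expected shaker silhouette if aligned (magenta) vs turned 14 deg (cyan): axis line from lid top to foot
for t,col in((.56,(255,0,255)),(.31,(255,255,0))):
    a=frame(YAW,t)[:,2];cv2.line(big,pr(g+.018*a),pr(g-.092*a),col,1)
cv2.imwrite("pics/s6.png",big)
E
```

```text
(no output)
```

View pics/s6.png

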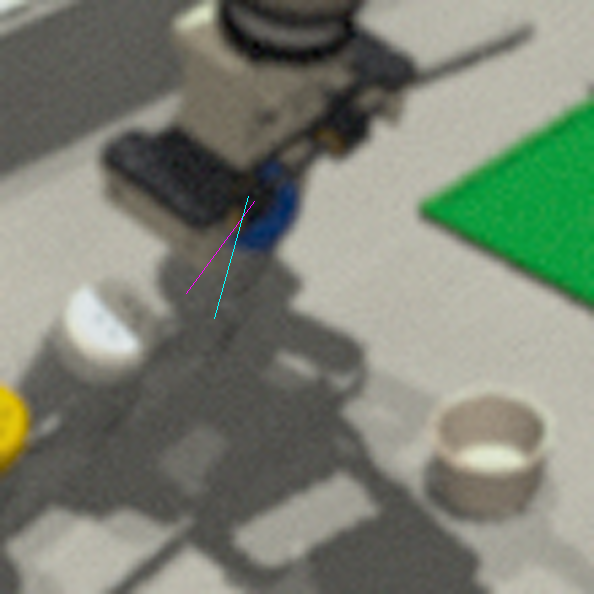

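Lid fits show the shaker also slid about 13 mm up in the grip during the earlier bump (d≈31 mm). I'll account for that and come down slightly off the gutter so the fingertips clear the wings.

```bash
python3 - <<'E'
from h import *
for u in(.018,.003): go(*grip(B4+.004*F[:,0],up=u,d=.031))
E
```

```text
t 18.65 pos [0.5486 0.0619 0.1308] open 0.0537 q [-0.06  0.37  1.81  0.08  0.72  1.31]
travel [ 0.0113 -0.0002  0.0223] dr [ 0.02 -0.01 -0.  ]
t 18.65 pos [0.5486 0.0619 0.1308] open 0.0537 q [-0.06  0.37  1.81  0.08  0.72  1.31]
travel [ 0.0158 -0.0002  0.0366] dr [ 0.02 -0.01 -0.  ]
```

arm_command(
  fingers=[0.6, 0.6],
  travel=[
    [0, 0, 0],
    [0, 0, 0],
  ],
  dr=[
    [0, 0, 0],
    [0, 0, 0],
  ],
  squeeze=30,
)

```text
time: 18.82
tool_pos: [0.5486, 0.0619, 0.1308]
tool_rot: [3.141, -0.25, 0.154]
contact_force: [3.4, -0.9, -2.3]
opening: 0.0533
grip_force: 30.0
```

arm_command(
  fingers=[0.6, 0.6, 0.6, 0.6, 0.6, 0.6],
  travel=[
    [0.0035, 0, 0.003],
    [0.006, 0, 0.007],
    [0.0075, 0, 0.012],
    [0.0095, 0, 0.017],
    [0.0113, 0, 0.0223],
    [0.0113, 0, 0.0223],
  ],
  dr=[
    [0, 0, 0],
    [0, 0, 0],
    [0, 0, 0],
    [0, 0, 0],
    [0, 0, 0],
    [0, 0, 0],
  ],
)

```text
time: 19.32
tool_pos: [0.5643, 0.0647, 0.1101]
tool_rot: [-3.141, -0.246, 0.154]
contact_force: [-0.7, -0.5, -3.2]
opening: 0.0533
grip_force: 30.0
```

```bash
python3 - <<'E'
from h import *
from cell import *
p,T=grip(np.zeros(3),d=.031); o=observe(); top=o["tool_pos"]-p
print(((top-B4)@F).round(4),o["contact_force"].round(1),(o["contact_force"]@F).round(1))
x=fitlid('blue',top);print([((v[1]-B4)@F).round(4) for v in x.values() if type(v)==tuple])
for tl in(.4,.56,.7): fitlid('blue',top,cams=("side",),tilt=tl)
E
```

```text
[0.0025 0.0002 0.0167] [-0.7 -0.5 -3.2] [-2.4 -0.4 -2.3]
blue {'top': 0, 'side': (64, array([0.5456, 0.0646, 0.1574]), np.float64(0.0014))}
[array([0.0062, 0.0029, 0.0175])]
blue {'side': (62, array([0.5482, 0.0644, 0.1574]), np.float64(0.0014))}
blue {'side': (64, array([0.5459, 0.0644, 0.1579]), np.float64(0.0012))}
blue {'side': (65, array([0.5439, 0.0656, 0.1597]), np.float64(0.002))}
```

arm_command(
  fingers=[0.6, 0.6, 0.6, 0.6, 0.6, 0.6],
  travel=[
    [0.0008, 0, 0.0025],
    [0.0015, 0, 0.005],
    [0.0023, 0, 0.0075],
    [0.003, 0, 0.0095],
    [0.0036, 0, 0.0115],
    [0.0036, 0, 0.0115],
  ],
  dr=[
    [0, 0, 0],
    [0, 0, 0],
    [0, 0, 0],
    [0, 0, 0],
    [0, 0, 0],
    [0, 0, 0],
  ],
)

```text
time: 20.07
tool_pos: [0.5708, 0.0656, 0.1009]
tool_rot: [-3.141, -0.248, 0.154]
contact_force: [-0.1, -0.4, -3.1]
opening: 0.0532
grip_force: 30.0
```

arm_command(
  fingers=[0.6, 0.6, 0.6, 0.6],
  travel=[
    [0.0003, 0, 0.001],
    [0.0006, 0, 0.002],
    [0.0006, 0, 0.002],
    [0.0006, 0, 0.002],
  ],
  dr=[
    [0, 0, 0],
    [0, 0, 0],
    [0, 0, 0],
    [0, 0, 0],
  ],
)

```text
time: 20.4
tool_pos: [0.5718, 0.0657, 0.0996]
tool_rot: [-3.142, -0.248, 0.154]
contact_force: [0.1, 0.2, -3.6]
opening: 0.0533
grip_force: 30.0
```

arm_command(
  fingers=[0.6, 0.6, 0.6, 0.6],
  travel=[
    [0.0003, 0, 0.001],
    [0.0006, 0, 0.002],
    [0.0006, 0, 0.002],
    [0.0006, 0, 0.002],
  ],
  dr=[
    [0, 0, 0],
    [0, 0, 0],
    [0, 0, 0],
    [0, 0, 0],
  ],
)

```text
time: 20.73
tool_pos: [0.5729, 0.0659, 0.0978]
tool_rot: [-3.141, -0.248, 0.154]
contact_force: [-0.6, -0.5, -3.2]
opening: 0.0531
grip_force: 30.0
```

arm_command(
  fingers=[0.6, 0.6, 0.6, 0.6],
  travel=[
    [0.0003, 0, 0.001],
    [0.0006, 0, 0.002],
    [0.0006, 0, 0.002],
    [0.0006, 0, 0.002],
  ],
  dr=[
    [0, 0, 0],
    [0, 0, 0],
    [0, 0, 0],
    [0, 0, 0],
  ],
)

```text
time: 21.07
tool_pos: [0.5737, 0.066, 0.0964]
tool_rot: [3.142, -0.248, 0.155]
contact_force: [-4.9, -0.7, 3.2]
opening: 0.0532
grip_force: 30.0
```

arm_command(
  fingers=[0.6, 0.6, 0.6, 0.6],
  travel=[
    [0.0003, 0, 0.001],
    [0.0005, 0, 0.0015],
    [0.0005, 0, 0.0015],
    [0.0005, 0, 0.0015],
  ],
  dr=[
    [0, 0, 0],
    [0, 0, 0],
    [0, 0, 0],
    [0, 0, 0],
  ],
)

```text
time: 21.4
tool_pos: [0.5732, 0.066, 0.0955]
tool_rot: [-3.141, -0.246, 0.155]
contact_force: [-13.1, -3.2, 12.8]
opening: 0.0533
grip_force: 30.0
```

```bash
python3 - <<'E'
from h import *
from cell import *
p,T=grip(np.zeros(3),d=.031); o=observe(); top=o["tool_pos"]-p
print(((top-B4)@F).round(4),o["contact_force"].round(1),(o["contact_force"]@F).round(1))
x=fitlid('blue',top);print([((v[1]-B4)@F).round(4) for v in x.values() if type(v)==tuple])
fitlid('white',B4+.1*F[:,1])
E
```

```text
[ 0.0025  0.0001 -0.0005] [-13.1  -3.2  12.8] [-4.6 -1.2 18. ]
blue {'top': 0, 'side': (67, array([0.5543, 0.0664, 0.1421]), np.float64(0.0012))}
[array([ 0.0056,  0.0034, -0.0002])]
white {'top': (43, array([0.5344, 0.1573, 0.1405]), np.float64(0.0016)), 'side': (160, array([0.5354, 0.1612, 0.1395]), np.float64(0.0019))}
```

arm_command(
  fingers=[0.6, 0.6, 0.6, 0.6, 0.6, 0.6],
  travel=[
    [-0.0003, 0, -0.001],
    [-0.0003, 0, -0.001],
    [-0.0015, 0, -0.0006],
    [-0.0025, 0, -0.0003],
    [-0.0035, 0, 0],
    [-0.0035, 0, 0],
  ],
  dr=[
    [0, 0, 0],
    [0, 0, 0],
    [0, 0, 0],
    [0, 0, 0],
    [0, 0, 0],
    [0, 0, 0],
  ],
  squeeze=8,
)

```text
time: 22.1
tool_pos: [0.572, 0.0656, 0.0943]
tool_rot: [3.141, -0.25, 0.155]
contact_force: [-2.1, -0.5, 4.4]
opening: 0.0536
grip_force: 8.3
```

```bash
python3 - <<'E'
from h import *
from cell import *
p,T=grip(np.zeros(3),d=.031); o=observe(); top=o["tool_pos"]-p
print(((top-B4)@F).round(4),o["contact_force"].round(1),(o["contact_force"]@F).round(1))
x=fitlid('blue',top);print([((v[1]-B4)@F).round(4) for v in x.values() if type(v)==tuple])
E
```

```text
[ 0.0007 -0.0001 -0.0008] [-2.1 -0.5  4.4] [ 0.5 -0.2  4.8]
blue {'top': 0, 'side': (63, array([0.5523, 0.0642, 0.1415]), np.float64(0.0015))}
[array([0.0033, 0.0015, 0.0005])]
```

Seated against the ledge with low force. Open and withdraw along the shaker axis.

arm_command(
  fingers=[0.0, -0.2, -0.35, -0.5, -0.6, -0.6],
  travel=[
    [0, 0, 0],
    [0, 0, 0],
    [0, 0, 0],
    [0, 0, 0],
    [0, 0, 0],
    [0, 0, 0],
  ],
  dr=[
    [0, 0, 0],
    [0, 0, 0],
    [0, 0, 0],
    [0, 0, 0],
    [0, 0, 0],
    [0, 0, 0],
  ],
)

```text
time: 22.7
tool_pos: [0.5714, 0.0657, 0.0936]
tool_rot: [-3.141, -0.248, 0.154]
contact_force: [0.4, 0.8, -0.0]
opening: 0.0727
grip_force: 0.0
```

arm_command(
  fingers=[-0.6, -0.6, -0.6, -0.6, -0.6, -0.6, -0.6, -0.6],
  travel=[
    [-0.003, 0, -0.01],
    [-0.008, 0, -0.026],
    [-0.015, 0, -0.046],
    [-0.022, 0, -0.07],
    [-0.03, 0, -0.095],
    [-0.038, 0, -0.12],
    [-0.045, 0, -0.142],
    [-0.047, 0, -0.15],
  ],
  dr=[
    [0, 0, 0],
    [0, 0, 0],
    [0, 0, 0],
    [0, 0, 0],
    [0, 0, 0],
    [0, 0, 0],
    [0, 0, 0],
    [0, 0, 0],
  ],
)

```text
time: 23.37
tool_pos: [0.4895, 0.0529, 0.2311]
tool_rot: [3.141, -0.253, 0.155]
contact_force: [0.6, 0.3, 0.0]
opening: 0.0734
grip_force: 0.0
```

```bash
python3 - <<'E'
from h import *
x=fitlid('blue',B4);print([((v[1]-B4)@F).round(4) for v in x.values() if type(v)==tuple])
fitlid('white',B4+.1*F[:,1])
fitbody(B4,lo=.03)
R=np.array([.4403,-.2428,.122])
go(*grip(R,tilt=0,yaw=-.3,up=.13))
E
```

```text
blue {'top': (165, array([0.5489, 0.0619, 0.1391]), np.float64(0.002)), 'side': (207, array([0.5504, 0.0629, 0.1393]), np.float64(0.0014))}
[array([-0.0011, -0.0002,  0.0004]), array([ 0.0004,  0.0005, -0.0003])]
white {'top': (100, array([0.5336, 0.1592, 0.1391]), np.float64(0.0019)), 'side': (215, array([0.5351, 0.161 , 0.1392]), np.float64(0.0014))}
side 298 dxy [-0.0037 -0.0001] rot deg about cradle x,y [ 2.  -0.4] foot ext 0.002 res 0.0028
top 282 dxy [-0.0074 -0.0031] rot deg about cradle x,y [ 1.5 -5.8] foot ext 0.0037 res 0.0043
t 23.67 pos [0.4898 0.0531 0.2263] open 0.0733 q [-0.09  0.15  1.81  0.07  0.94  1.29]
travel [-0.0991  0.2822 -0.0143] dr [  0.81 -31.28  26.36]
```

arm_command(
  fingers=[-0.65, -0.65, -0.65, -0.65, -0.65, -0.65, -0.65, -0.65],
  travel=[
    [-0.012, 0.035, -0.015],
    [-0.025, 0.07, -0.02],
    [-0.037, 0.106, -0.02],
    [-0.05, 0.142, -0.02],
    [-0.062, 0.178, -0.02],
    [-0.075, 0.214, -0.018],
    [-0.088, 0.25, -0.015],
    [-0.099, 0.282, -0.0143],
  ],
  dr=[
    [0, -2, 2],
    [0.1, -5, 5],
    [0.2, -8, 8.3],
    [0.3, -11, 11.7],
    [0.5, -14, 15.4],
    [0.6, -17, 19.2],
    [0.7, -20, 23],
    [0.8, -22.8, 26.4],
  ],
)

```text
time: 24.33
tool_pos: [0.4344, -0.2431, 0.2153]
tool_rot: [-3.107, 0.17, -0.3]
contact_force: [-0.1, -0.3, -0.2]
opening: 0.0755
grip_force: 0.0
```

arm_command(
  fingers=[-0.65, -0.65],
  travel=[
    [0, 0, 0],
    [0, 0, 0],
  ],
  dr=[
    [0, 0, 0],
    [0, 0, 0],
  ],
)

```text
time: 24.5
tool_pos: [0.4349, -0.2423, 0.2147]
tool_rot: [-3.106, 0.168, -0.299]
contact_force: [0.3, 0.9, -0.1]
opening: 0.0757
grip_force: 0.0
```

```bash
python3 - <<'E'
from h import *
R=np.array([.4403,-.2428,.122])
go(*grip(R,tilt=0,yaw=-.3,rel=.16))
E
```

```text
t 24.5 pos [ 0.4349 -0.2423  0.2147] open 0.0757 q [-0.65  0.41  1.48 -0.02  1.43  1.23]
travel [0.024  0.0035 0.1272] dr [-2.04  0.48  0.05]
```

arm_command(
  fingers=[-0.65, -0.65, -0.65, -0.65, -0.65, -0.65, -0.65, -0.65],
  travel=[
    [0.004, 0.002, 0.015],
    [0.009, 0.003, 0.04],
    [0.013, 0.0035, 0.065],
    [0.017, 0.0035, 0.088],
    [0.02, 0.0035, 0.105],
    [0.022, 0.0035, 0.117],
    [0.024, 0.0035, 0.125],
    [0.024, 0.0035, 0.1272],
  ],
  dr=[
    [-1, 0.2, 0],
    [-2, 0.5, 0],
    [-2, 0.5, 0],
    [-2, 0.5, 0],
    [-2, 0.5, 0],
    [-2, 0.5, 0],
    [-2, 0.5, 0],
    [-2, 0.5, 0],
  ],
)

```text
time: 25.17
tool_pos: [0.4378, -0.2395, 0.0865]
tool_rot: [-3.141, 0.158, -0.295]
contact_force: [-0.4, 0.9, -0.6]
opening: 0.0752
grip_force: 0.0
```

arm_command(
  fingers=[-0.4, -0.2, 0.0, 0.1, 0.2, 0.3, 0.6, 0.6],
  travel=[
    [0, 0, 0],
    [0, 0, 0],
    [0, 0, 0],
    [0, 0, 0],
    [0, 0, 0],
    [0, 0, 0],
    [0, 0, 0],
    [0, 0, 0],
  ],
  dr=[
    [0, 0, 0],
    [0, 0, 0],
    [0, 0, 0],
    [0, 0, 0],
    [0, 0, 0],
    [0, 0, 0],
    [0, 0, 0],
    [0, 0, 0],
  ],
  squeeze=45,
)

```text
time: 25.83
tool_pos: [0.4384, -0.2413, 0.0885]
tool_rot: [3.14, 0.155, -0.297]
contact_force: [0.2, -0.5, 5.9]
opening: 0.0525
grip_force: 45.0
```

```bash
python3 - <<'E'
from h import *
R=np.array([.4403,-.2428,.122])
go(*grip(R,tilt=0,yaw=-.3,rel=.16))
go(*grip(R,tilt=0,yaw=-.3,rel=.16,up=.15))
E
```

```text
t 25.83 pos [ 0.4384 -0.2413  0.0885] open 0.0525 q [-0.62  0.54  1.64 -0.06  1.11  1.27]
travel [-0.0003  0.0008  0.0034] dr [ 0.1  -0.32  0.17]
t 25.83 pos [ 0.4384 -0.2413  0.0885] open 0.0525 q [-0.62  0.54  1.64 -0.06  1.11  1.27]
travel [-0.0234  0.001  -0.1449] dr [ 0.1  -0.32  0.17]
```

arm_command(
  fingers=[0.6, 0.6, 0.6, 0.6, 0.6, 0.6, 0.6, 0.6],
  travel=[
    [-0.001, 0, -0.006],
    [-0.004, 0, -0.022],
    [-0.008, 0, -0.045],
    [-0.012, 0, -0.072],
    [-0.016, 0, -0.1],
    [-0.02, 0, -0.125],
    [-0.023, 0, -0.142],
    [-0.024, 0, -0.15],
  ],
  dr=[
    [0, 0, 0],
    [0, 0, 0],
    [0, 0, 0],
    [0, 0, 0],
    [0, 0, 0],
    [0, 0, 0],
    [0, 0, 0],
    [0, 0, 0],
  ],
)

```text
time: 26.5
tool_pos: [0.4382, -0.2411, 0.2422]
tool_rot: [3.14, 0.153, -0.297]
contact_force: [1.7, -0.4, -1.3]
opening: 0.0526
grip_force: 45.0
```

```bash
python3 - <<'E'
from h import *
go(*grip(B1+.006*F[:,0],rel=.16,up=.16,d=.0146))
E
```

```text
t 26.5 pos [ 0.4382 -0.2411  0.2422] open 0.0526 q [-0.62  0.37  1.44 -0.05  1.47  1.25]
travel [-0.1699 -0.5645  0.0189] dr [  3.34  31.14 -25.96]
```

arm_command(
  fingers=[0.6, 0.6, 0.6, 0.6, 0.6, 0.6, 0.6, 0.6],
  travel=[
    [-0.006, -0.02, -0.01],
    [-0.018, -0.056, -0.02],
    [-0.03, -0.094, -0.028],
    [-0.042, -0.132, -0.03],
    [-0.053, -0.17, -0.03],
    [-0.065, -0.208, -0.03],
    [-0.075, -0.246, -0.028],
    [-0.086, -0.284, -0.026],
  ],
  dr=[
    [0.1, 1, -1],
    [0.3, 3, -2.6],
    [0.5, 5, -4.3],
    [0.7, 7, -6],
    [0.9, 9, -7.7],
    [1.1, 11, -9.4],
    [1.4, 13.2, -11.1],
    [1.7, 15.6, -13],
  ],
)

```text
time: 27.17
tool_pos: [0.4425, 0.0563, 0.2778]
tool_rot: [-3.108, -0.121, -0.074]
contact_force: [1.2, 0.2, -1.9]
opening: 0.0529
grip_force: 45.0
```

```bash
python3 - <<'E'
from h import *
go(*grip(B1+.006*F[:,0],rel=.16,up=.16,d=.0146))
E
```

```text
t 27.17 pos [0.4425 0.0563 0.2778] open 0.0529 q [-0.07  0.08  1.73  0.04  1.21  1.56]
travel [-0.0278 -0.2904  0.0362] dr [  1.48  15.67 -12.97]
```

arm_command(
  fingers=[0.6, 0.6, 0.6, 0.6, 0.6, 0.6, 0.6, 0.6],
  travel=[
    [-0.003, -0.038, 0],
    [-0.007, -0.076, 0],
    [-0.011, -0.114, 0],
    [-0.015, -0.152, 0.003],
    [-0.019, -0.19, 0.008],
    [-0.023, -0.228, 0.015],
    [-0.026, -0.264, 0.025],
    [-0.0278, -0.2904, 0.0362],
  ],
  dr=[
    [0.2, 2.1, -1.7],
    [0.4, 4.2, -3.4],
    [0.6, 6.3, -5.1],
    [0.8, 8.4, -6.8],
    [1, 10.5, -8.5],
    [1.2, 12.4, -10.2],
    [1.4, 14.2, -11.8],
    [1.5, 15.7, -13],
  ],
)

```text
time: 27.83
tool_pos: [0.4395, 0.3497, 0.2476]
tool_rot: [3.141, -0.4, 0.158]
contact_force: [0.2, -0.6, -1.7]
opening: 0.0527
grip_force: 45.0
```

arm_command(
  fingers=[0.6, 0.6, 0.6],
  travel=[
    [0, 0, 0],
    [0, 0, 0],
    [0, 0, 0],
  ],
  dr=[
    [0, 0, 0],
    [0, 0, 0],
    [0, 0, 0],
  ],
)

```text
time: 28.08
tool_pos: [0.4403, 0.3465, 0.2478]
tool_rot: [3.14, -0.398, 0.155]
contact_force: [-0.3, -0.3, -2.7]
opening: 0.0527
grip_force: 45.0
```

```bash
python3 - <<'E'
from h import *
from cell import *
k=dict(rel=.16,d=.0146)
p,T=grip(np.zeros(3),**k); o=observe(); top=o["tool_pos"]-p
print(((top-B1)@F).round(4),o["contact_force"].round(1))
fitbody(top)
x=fitlid('red',top);print([((v[1]-B1)@F).round(4) for v in x.values() if type(v)==tuple])
go(*grip(B1+.006*F[:,0],up=.16,**k));go(*grip(B1+.006*F[:,0],up=.05,**k))
E
```

```text
[ 0.0059 -0.0023  0.1596] [-0.3 -0.3 -2.7]
side 182 dxy [-0.0003  0.0013] rot deg about cradle x,y [-1.   0.6] foot ext -0.0002 res 0.0005
top 132 dxy [-0.0012 -0.0023] rot deg about cradle x,y [0.2 0.7] foot ext -0.0017 res 0.0008
red {'top': (44, array([0.4253, 0.3394, 0.2778]), np.float64(0.0015)), 'side': (110, array([0.4259, 0.3453, 0.2794]), np.float64(0.0009))}
[array([ 0.0053, -0.007 ,  0.1601]), array([ 0.0075, -0.0013,  0.1607])]
t 28.28 pos [0.4413 0.346  0.2492] open 0.0524 q [ 0.63  0.22  1.7  -0.24  0.87  2.17]
travel [-0.0014 -0.0029  0.0005] dr [ 0.05 -0.03 -0.11]
t 28.28 pos [0.4413 0.346  0.2492] open 0.0524 q [ 0.63  0.22  1.7  -0.24  0.87  2.17]
travel [ 0.0161 -0.0031  0.1091] dr [ 0.05 -0.03 -0.11]
```

arm_command(
  fingers=[0.6, 0.6, 0.6, 0.6, 0.6, 0.6, 0.6, 0.6],
  travel=[
    [0.002, -0.0015, 0.016],
    [0.005, -0.0028, 0.035],
    [0.008, -0.0028, 0.054],
    [0.01, -0.0028, 0.07],
    [0.0125, -0.0028, 0.084],
    [0.0145, -0.0028, 0.096],
    [0.016, -0.0028, 0.105],
    [0.0165, -0.0028, 0.109],
  ],
  dr=[
    [0, 0, 0],
    [0, 0, 0],
    [0, 0, 0],
    [0, 0, 0],
    [0, 0, 0],
    [0, 0, 0],
    [0, 0, 0],
    [0, 0, 0],
  ],
)

```text
time: 28.95
tool_pos: [0.498, 0.3579, 0.1538]
tool_rot: [3.141, -0.399, 0.153]
contact_force: [-1.1, 0.2, -1.4]
opening: 0.0529
grip_force: 45.0
```

```bash
python3 - <<'E'
from h import *
from cell import *
k=dict(rel=.16,d=.0146)
p,T=grip(np.zeros(3),**k); o=observe(); top=o["tool_pos"]-p
print(((top-B1)@F).round(4),o["contact_force"].round(1),o["opening"])
go(*grip(B1+.004*F[:,0],up=.004,**k))
E
```

```text
[0.0058 0.0001 0.0488] [-1.1  0.2 -1.4] 0.052940390527143937
t 28.95 pos [0.498  0.3579 0.1538] open 0.0529 q [ 0.58  0.41  1.72 -0.27  0.67  2.18]
travel [0.0054 0.0001 0.0445] dr [ 0.08  0.05 -0.06]
```

No contact, centred to 0.1 mm across. Continue down, then in small steps until the ledge is felt.

arm_command(
  fingers=[0.6, 0.6, 0.6, 0.6, 0.6, 0.6, 0.6, 0.6],
  travel=[
    [0.001, 0, 0.008],
    [0.002, 0, 0.017],
    [0.003, 0, 0.026],
    [0.004, 0, 0.033],
    [0.0047, 0, 0.038],
    [0.0052, 0, 0.042],
    [0.0052, 0, 0.043],
    [0.0052, 0, 0.043],
  ],
  dr=[
    [0, 0, 0],
    [0, 0, 0],
    [0, 0, 0],
    [0, 0, 0],
    [0, 0, 0],
    [0, 0, 0],
    [0, 0, 0],
    [0, 0, 0],
  ],
)

```text
time: 29.62
tool_pos: [0.5187, 0.3618, 0.1169]
tool_rot: [3.141, -0.4, 0.155]
contact_force: [-0.5, -0.4, -2.5]
opening: 0.0527
grip_force: 45.0
```

arm_command(
  fingers=[0.6, 0.6, 0.6, 0.6],
  travel=[
    [0.0002, 0, 0.001],
    [0.0003, 0, 0.002],
    [0.0003, 0, 0.002],
    [0.0003, 0, 0.002],
  ],
  dr=[
    [0, 0, 0],
    [0, 0, 0],
    [0, 0, 0],
    [0, 0, 0],
  ],
)

```text
time: 29.95
tool_pos: [0.5197, 0.3621, 0.1157]
tool_rot: [3.141, -0.4, 0.155]
contact_force: [-0.1, 0.4, -2.0]
opening: 0.0526
grip_force: 45.0
```

arm_command(
  fingers=[0.6, 0.6, 0.6, 0.6],
  travel=[
    [0.0002, 0, 0.001],
    [0.0003, 0, 0.002],
    [0.0003, 0, 0.002],
    [0.0003, 0, 0.002],
  ],
  dr=[
    [0, 0, 0],
    [0, 0, 0],
    [0, 0, 0],
    [0, 0, 0],
  ],
)

```text
time: 30.28
tool_pos: [0.5208, 0.3622, 0.1137]
tool_rot: [3.141, -0.4, 0.154]
contact_force: [-0.4, 0.1, -2.7]
opening: 0.0529
grip_force: 45.0
```

```bash
python3 - <<'E'
from h import *
from cell import *
k=dict(rel=.16,d=.0146)
p,T=grip(np.zeros(3),**k); o=observe(); top=o["tool_pos"]-p
print(((top-B1)@F).round(4),(o["contact_force"]@F).round(1),o["opening"])
x=fitlid('red',top);print([((v[1]-B1)@F).round(4) for v in x.values() if type(v)==tuple])
E
```

```text
[0.0041 0.0008 0.0025] [-1.7  0.2 -2.1] 0.05292666075696048
red {'top': 31, 'side': (91, array([0.5055, 0.3615, 0.1437]), np.float64(0.001))}
[array([0.0041, 0.0025, 0.0026])]
```

arm_command(
  fingers=[0.6, 0.6, 0.6, 0.6],
  travel=[
    [0.0002, 0, 0.001],
    [0.0003, 0, 0.002],
    [0.0003, 0, 0.002],
    [0.0003, 0, 0.002],
  ],
  dr=[
    [0, 0, 0],
    [0, 0, 0],
    [0, 0, 0],
    [0, 0, 0],
  ],
)

```text
time: 30.72
tool_pos: [0.5219, 0.3623, 0.112]
tool_rot: [3.141, -0.4, 0.155]
contact_force: [-0.6, -0.0, -1.6]
opening: 0.0525
grip_force: 45.0
```

arm_command(
  fingers=[0.6, 0.6, 0.6, 0.6],
  travel=[
    [0.0001, 0, 0.0005],
    [0.0002, 0, 0.001],
    [0.0002, 0, 0.001],
    [0.0002, 0, 0.001],
  ],
  dr=[
    [0, 0, 0],
    [0, 0, 0],
    [0, 0, 0],
    [0, 0, 0],
  ],
)

```text
time: 31.05
tool_pos: [0.522, 0.3624, 0.1119]
tool_rot: [3.141, -0.4, 0.154]
contact_force: [-6.1, -1.8, 6.3]
opening: 0.0528
grip_force: 45.0
```

arm_command(
  fingers=[0.6, 0.6, 0.6, 0.6, 0.6, 0.6],
  travel=[
    [0, 0, 0],
    [-0.001, 0, 0.0001],
    [-0.002, 0, 0.0003],
    [-0.003, 0, 0.0004],
    [-0.0038, 0, 0.0005],
    [-0.0038, 0, 0.0005],
  ],
  dr=[
    [0, 0, 0],
    [0, 0, 0],
    [0, 0, 0],
    [0, 0, 0],
    [0, 0, 0],
    [0, 0, 0],
  ],
  squeeze=8,
)

```text
time: 31.55
tool_pos: [0.5199, 0.3621, 0.1099]
tool_rot: [-3.141, -0.402, 0.154]
contact_force: [-1.1, -1.3, 5.4]
opening: 0.0528
grip_force: 8.0
```

arm_command(
  fingers=[0.0, -0.2, -0.35, -0.5, -0.6, -0.6],
  travel=[
    [0, 0, 0],
    [0, 0, 0],
    [0, 0, 0],
    [0, 0, 0],
    [0, 0, 0],
    [0, 0, 0],
  ],
  dr=[
    [0, 0, 0],
    [0, 0, 0],
    [0, 0, 0],
    [0, 0, 0],
    [0, 0, 0],
    [0, 0, 0],
  ],
)

```text
time: 32.05
tool_pos: [0.519, 0.3619, 0.1089]
tool_rot: [3.141, -0.4, 0.155]
contact_force: [-0.7, 0.5, -1.5]
opening: 0.0724
grip_force: 0.0
```

arm_command(
  fingers=[-0.6, -0.6, -0.6, -0.6, -0.6, -0.6, -0.6, -0.6],
  travel=[
    [-0.0015, 0, -0.01],
    [-0.004, 0, -0.026],
    [-0.007, 0, -0.046],
    [-0.011, 0, -0.07],
    [-0.015, 0, -0.095],
    [-0.019, 0, -0.12],
    [-0.023, 0, -0.142],
    [-0.024, 0, -0.15],
  ],
  dr=[
    [0, 0, 0],
    [0, 0, 0],
    [0, 0, 0],
    [0, 0, 0],
    [0, 0, 0],
    [0, 0, 0],
    [0, 0, 0],
    [0, 0, 0],
  ],
)

```text
time: 32.72
tool_pos: [0.4388, 0.3501, 0.2418]
tool_rot: [-3.139, -0.404, 0.154]
contact_force: [0.5, -0.3, -0.2]
opening: 0.0733
grip_force: 0.0
```

```bash
python3 - <<'E'
from h import *
from cell import *
for n,i in(('red',0),('yellow',1),('white',2),('blue',3)):
    g=B1-.1*i*F[:,1]
    x=fitlid(n,g);print([((v[1]-g)@F).round(4) for v in x.values() if type(v)==tuple])
c=read_camera("side");cv2.imwrite("pics/s7.png",cv2.resize(c["color"][100:384,80:380],None,fx=2.1,fy=2.1,interpolation=cv2.INTER_CUBIC))
E
```

```text
red {'top': (233, array([0.5024, 0.358 , 0.1387]), np.float64(0.0022)), 'side': (322, array([0.5036, 0.359 , 0.1392]), np.float64(0.0012))}
[array([-0.0016, -0.0005,  0.0003]), array([-0.0002,  0.0003, -0.    ])]
yellow {'top': (219, array([0.5184, 0.2589, 0.1394]), np.float64(0.0021)), 'side': (285, array([0.5199, 0.2604, 0.1397]), np.float64(0.0012))}
[array([-0.0007, -0.0009,  0.0006]), array([ 0.0009,  0.0004, -0.0001])]
white {'top': (208, array([0.5336, 0.1596, 0.1391]), np.float64(0.0021)), 'side': (167, array([0.5362, 0.1622, 0.14  ]), np.float64(0.0014))}
[array([-0.0011, -0.0013,  0.0005]), array([ 0.0019,  0.0009, -0.0004])]
blue {'top': (197, array([0.5488, 0.0615, 0.1386]), np.float64(0.0021)), 'side': (207, array([0.5503, 0.0624, 0.1397]), np.float64(0.0013))}
[array([-0.0014, -0.0006,  0.0001]), array([0.0005, 0.0001, 0.0002])]
```

View pics/s7.png

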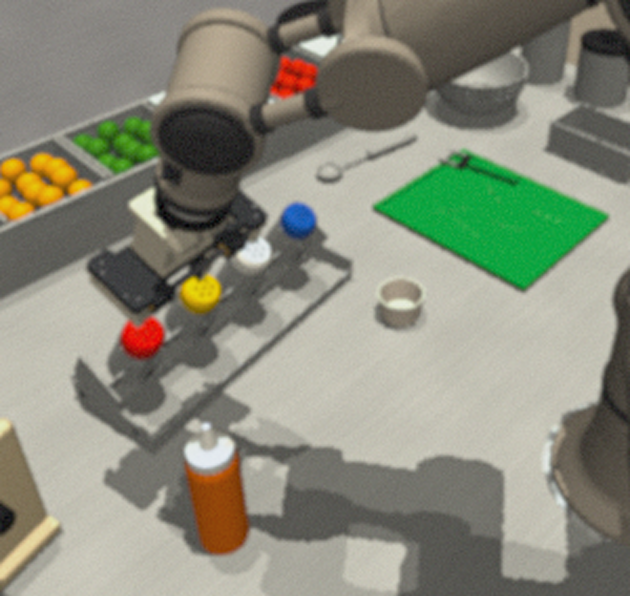

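Red lies in bay 1 (140,338) and blue in bay 4 (298,220), with all lids within 2 mm of their seated points. The gripper is clear, so I'll hand in.

```bash
python3 -c "
from cell import *
print(hand_in())"
```

```text
the job is handed in; nothing more can be done
None
```

The red-lidded and blue-lidded shakers are swapped: red is in bay 1 and blue in bay 4, each within about 2 mm of its seated point by the camera, yellow and white unmoved, and the job was handed in at about 33 s of the 72 s, with no verdict returned.

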